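# Refit the washed feed roller in its split bearing

## Robot

A 6-joint arm with a two-finger parallel gripper is mounted at the origin on the work surface; the furniture and walls round the work are solid. World frame = base frame: x ahead of the robot, y to its left, z up, the work surface at z = 0. Lengths are in mm, angles in degrees, forces in N, time in s.
With the tool pointing down it reaches from about 300 to 850 mm from the base axis. Payload 4.2 kg.
Tool frame: the origin (TCP) lies midway between the tips of the shut fingers; the grasp point (between the pads) lies pinch_z behind it (pinch_z is the distance from the TCP to the grasp point, in mm); z points along the fingers, y is the line along which they close (so a half turn about z gives the same grasp; the last joint's range is limited). The gripper opens to 91 mm and grips with 3 to 60 N. Pads are 32 mm wide; open, the fingers measure 118 mm over their backs; the gripper's body (76 mm by 178 mm) begins 60 mm behind the grasp point.
Start: joints at [-73.74, 18.312, 89.639, -0, 72.044, -1.146], TCP at [172.014, -548.687, 181.276] pointing down, gripper open.
Joint ranges: [-177.97, 177.97], [-48.28, 115.42], [12.27, 149.76], [-77.06, 257.06], [2.81, 150.46], [-146.56, 146.56]. Speed limits (degrees/s): [147.25, 147.25, 180, 180, 180, 180].

## Interface

Orientations are given as [roll, pitch, yaw] about the fixed x, y, z axes, in that order (R = Rz(yaw) Ry(pitch) Rx(roll)).
In Python, from workcell import state, grab_frame, job_done, masks_of, landmark_of, pinch_z gives the robot as it stands. The module is installed in compiled form; this text tells all that it offers.
- The arm moves only by the tool move_arm, never from a script. Its argument "plan" is a list of rows, each an object of numbers: "x", "y", "z": the shift along the tool's x, y, z in mm; "rx", "ry", "rz": the turn, a rotation vector about the tool's x, y, z in rad. A call has 1 to 10 rows; each row shifts and turns the commanded pose from where the row before left it, along the tool's axes as they then stand; what a row does not reach is not made up. A row lasts 1/10 s, in which the tool goes at most 50 mm and 8.59 degrees, less where a joint would pass 70% of its speed; a pose out of reach is approached as far as the arm can. A call is refused whole if a number of a shift passes 50 or a number of a turn 0.15, either way. A call with a gripper value outside its range is refused whole. "grip" is the opening, from 0 (shut) to 1 (fully open), set as the call begins (left out, the last holds). The fingers move at their own pace and stop on an object; "squeeze" is the grip in N (left out, the last holds). Time passes only in rows, so rows that do not move let the fingers close. It gives the time, the measured TCP pose, the force, the opening and the grip force at its end, in the units of the state.
- state(): the state, without advancing time (a new reading comes with each control period).
- grab_frame(name): name is "side" or "top"; returns a dict with "img" (420x560x3 uint8, red, green, blue), "z_map" (420x560 float32, mm along the optical axis (not along the pixel's ray), 0 where there is no reading), "fx", "fy", "cx", "cy" (pixels), "rvec" (rotation vector, rad) and "tvec" (3), from world to camera coordinates, as OpenCV has them. Camera axes: x right, y down, z forward; pixel columns grow to the right and rows downward; lengths in mm; the calibration is good to about 2 mm. A picture is of the moment at which its call begins.
- job_done(): hands the job in; it is judged then, once.
Trained networks look in the newest picture that a camera, given by its name, has taken for a name from the list of things; names that differ only in an ending like _2 or _b are one class to them, and where a whole thing is asked for, a point or a joint stands for the part that bears it (a point fixed in the world has none). Each returns a list of dicts, best first, with "p" (0 to 1); they miss things now and then, are a little off and sometimes report something else, mostly with a low value. They report only what shows in the picture. A call takes as long as a camera call. They do not tell look-alikes from the thing itself.
- masks_of(camera, label): "pixels" (420x560 bool, what is visible of it) and "box" ([centre column, centre row, width, height] in pixels, round what is visible of it).
- landmark_of(camera, label): "point" ([column, row] in pixels: a listed point, or the origin of a listed thing).
The state is a dict: "time_s": time; "qpos": joint angles; "qvel": joint speeds; "effort": joint torques, N m; "ee_pos": TCP position; "ee_rot": TCP orientation; "force": force on the tool from outside, world axes, zero at the start; "torque": the same for the moment, N m; "gripper_width": finger opening in mm; "gripper_force": force on a finger pad.
Only numpy, scipy, OpenCV 4.12 (cv2) and the standard library are available. Lean on these libraries where they do the work, as an engineer would, in place of code of your own. Each camera call takes 0.05 s, during which the arm holds its last target. There are 200 camera calls.

## Task

The film feed roller stands draining in the rack after wash-down; put it back in the feed stand without ever laying it on the bench. Take it out by its knob, lean it in the sloping V rest and let go, take it again across its grey barrel, and lay it level in the two bearings of the stand with the knob beyond the wide split bearing. Then close that bearing with the one of the two loose caps that drops home between its shoulders, square and flush on the block; leave the other cap and the things around where they are.

Things in the scene. Friction and masses are not known exactly. Their poses are not given: they have to be found in the camera images.
- roller: Loose round feed roller, 218 mm long, 0.3 kg, starts upright in the rack, knob up. Origin: centre of its tail end face; z along the shaft to the knob. Along z from the tail: steel journal (dia 16) up to 32 mm, grey barrel (dia 30) up to 142 mm, steel journal (dia 16) up to 182 mm, black knob (dia 28) up to 218 mm. Balances about 110 mm from the tail
- roller_grip (a point): Point on the roller's axis 100 mm from the tail, on the barrel; when the roller is in the rest it lies between the two forks, a good place to take it across
- roller_knob (a point): Middle of the knob, on the axis, 200 mm from the tail
- roller_journal (a point): Middle of the knob-side journal, on the axis, 162 mm from the tail; belongs in the split bearing
- roller_tail (a point): Point on the tail journal's axis 17 mm from the tail; belongs in the narrow open saddle
- rack: Fixed white drain rack, 90 x 110 x 64 mm: drip plate with its top at z 8 mm, and an upper plate from z 56 to 64 mm whose 36 mm hole at (0, +24 mm) holds the roller's barrel loosely. Origin under the centre. Lift the roller at least 65 mm to clear it
- rest: Fixed regrip rest: base 76 x 180 x 8 mm, a spine at 45 degrees with two white V forks and a foot stop. Origin on the bench under it. A roller in it leans in the rest's y-z plane, tail low at -y, knob high at +y, shaft direction (0, 0.707, 0.707)
- rest_seat (a point): Where roller_grip lies with the roller in the rest and its tail 8 mm above the foot stop; z up along the shaft, x level across it, y square out of the forks' open side. V forks (12 mm long) 55 mm below and 28 mm above it along z centre the barrel; between them only the spine, 40 mm under the shaft. Let go, the roller may slide to the stop, whose rim stands 10 mm out past the shaft line
- stand: Fixed feed stand, steel base 90 x 210 x 10 mm, shaft line along y; origin on the bench under its centre. At y -72.5 mm the open saddle (50 mm wide, 20 thick), at y +72.5 the split bearing's lower half (84 wide, 28 thick). Grooves 19 mm wide, mouths flared to 27. Joint face at z 65 mm; shoulders 8 mm high and 60 mm apart (68 at their tops) take the cap. Guide bars at x +/-34, z 30 mm
- stand_bearing (a point): Where roller_journal lies when the roller is home: on the shaft line in the split bearing, z 63.5 mm
- stand_saddle (a point): Where roller_tail lies when the roller is home: in the open saddle, z 63.5 mm
- cap: Loose matching cap, grey, 0.18 kg: 57 mm wide along x, 28 mm along y (the bore's direction), 22 mm high, with a thumb rib on top 34 mm along x, 14 mm along y, from z 22 to 47 mm. Origin under its centre at its feet: home with the origin at z 65 mm over the split bearing's middle (stand y +72.5 mm), y along the shaft, either way round
- cap_wide: Loose grey cap of another bearing, alike but 72 mm wide along its x: it cannot go between the shoulders. Origin as for the other
- timer: Bystander: round kitchen timer, 71 mm diameter, 38 mm high, origin under its centre
- check_weight_1: Bystander: chromed check weight, 30 mm diameter, 36 mm high
- check_weight_2: Bystander: chromed check weight, 24 mm diameter, 30 mm high
Things that resemble listed ones, but are neither listed nor needed, are in the scene too. What is shaped like the roller but blue or yellow is not meant.

How it is judged:
By the outcome, as a careful person would: the job done as asked, in the order asked, and still so for the second after the job is handed in, with the robot touching nothing.
It also fails if it takes over 64 s, if anything falls off the work surface, if the arm or the gripper's body presses on something with over 40 N, if the wrist force passes 120 N, or if a joint passes its speed limit or range.

## Working session

There is one attempt and no reset: what is moved stays moved. The work goes in short steps, Python scripts to look and compute and a tool call to move; the robot and the scene stay as the last step left them, time stands still between calls to the robot, and variables do not carry over. Pictures are saved under pics/ and viewed, at most 10 in all, crops included, and the job is handed in when it is done.

Besides the shell and the picture viewer there is one more tool, called after ">>>" by a JSON object that holds its "method" and its "body", one argument or row to a line. move_arm: Moves the arm, as the interface text tells. Its arguments: {"type":"object","properties":{"plan":{"type":"array","items":{"type":"object","properties":{"x":{"type":"number"},"y":{"type":"number"},"z":{"type":"number"},"rx":{"type":"number"},"ry":{"type":"number"},"rz":{"type":"number"}}}},"grip":{"type":"number"},"squeeze":{"type":"number"}},"required":["plan"]}

```bash
mkdir -p pics
cat > h.py <<'E'
import numpy as np, cv2
from scipy.spatial.transform import Rotation as R
from workcell import *
def grab(n):
    f=grab_frame(n); f['R']=cv2.Rodrigues(np.array(f['rvec'],float))[0]; f['t']=np.array(f['tvec'],float).ravel(); return f
def w(f,u,v,z=None):
    u=np.asarray(u,float);v=np.asarray(v,float)
    if z is None: z=f['z_map'][np.round(v).astype(int),np.round(u).astype(int)]
    c=np.stack([(u-f['cx'])/f['fx']*z,(v-f['cy'])/f['fy']*z,z+0*u],-1)
    return (c-f['t'])@f['R']
def ray_at_z(f,u,v,zw):
    d=f['R'].T@np.array([(u-f['cx'])/f['fx'],(v-f['cy'])/f['fy'],1]); o=-f['R'].T@f['t']
    return o+d*(zw-o[2])/d[2]
def cloud(f,m):
    v,u=np.nonzero(m&(f['z_map']>0)); return w(f,u,v)
def proj(f,p):
    c=f['R']@np.asarray(p,float)+f['t']; return c[0]/c[2]*f['fx']+f['cx'],c[1]/c[2]*f['fy']+f['cy']
def save(f,n,box=None,s=1):
    im=f['img'][:,:,::-1]
    if box: im=im[box[1]:box[3],box[0]:box[2]]
    cv2.imwrite('pics/'+n,cv2.resize(im,None,fx=s,fy=s,interpolation=cv2.INTER_CUBIC))
E
python3 - <<'E'
from h import *
np.set_printoptions(precision=1,suppress=True)
print(state(),pinch_z)
fs={}
for c in('top','side'):
    f=grab(c); save(f,c+'0.png'); np.savez(c+'0.npz',**f)
    print(c,'cam pos',-f['R'].T@f['t'])
    for n in ('roller','rack','rest','stand','cap','cap_wide','timer','check_weight_1'):
        for d in masks_of(c,n)[:4]:
            p=cloud(f,d['pixels']); print(c,n,round(d['p'],2),np.round(d['box']),'med',np.median(p,0),'lo',np.percentile(p,2,axis=0),'hi',np.percentile(p,98,axis=0))
    for n in ('roller','roller_grip','roller_knob','rack','rest','rest_seat','stand','stand_bearing','stand_saddle','cap','cap_wide'):
        for d in landmark_of(c,n)[:4]: print(c,'L',n,round(d['p'],2),np.round(d['point'],1))
E
```

```text
{'time_s': 0.0, 'qpos': array([-73.7,  18.3,  89.7,  -0. ,  72. ,  -1.1]), 'qvel': array([-0.1,  0.1,  0. , -0. ,  0. ,  0.1]), 'effort': array([  0. , -41.2, -23.2,   0.1,   0. ,  -0. ]), 'ee_pos': array([ 171.9, -548.1,  180.5]), 'ee_rot': array([-179.9,   -0. ,   17.4]), 'force': array([-0.5, -0.6, -0.7]), 'torque': array([-0.,  0., -0.]), 'gripper_force': 0.0, 'gripper_width': 91.44382211169824} 18.8
top cam pos [ 281.1 -114.8 1590.6]
top roller 0.78 [375. 246.  23.  12.] med [ 371.3 -376.   191.7] lo [ 359.2 -425.9    0.6] hi [ 386.1 -368.   222.3]
top roller 0.63 [404. 209.  28.  17.] med [ 476.6 -453.   156.7] lo [ 465.7 -471.7   53.4] hi [ 494.1 -444.9  231.3]
top roller 0.61 [445. 252.  30.  14.] med [ 357.6 -568.6  145.7] lo [ 345.8 -585.4   35.4] hi [ 370.6 -562.9  223.1]
top roller 0.57 [410. 250.  23.  13.] med [ 364.9 -470.6  142.9] lo [ 353.3 -487.    41.6] hi [ 378.7 -465.4  222.8]
top rack 0.91 [402. 215.  49.  41.] med [ 463.7 -476.7   67.2] lo [ 420.8 -538.3    1.8] hi [ 525.  -423.6   76.8]
top rest 0.64 [318. 196.  61.  38.] med [ 521.2 -227.    13.4] lo [ 484.8 
[... 3069 characters left out ...]
 roller 0.65 [326.4 305.9]
side L roller_grip 0.97 [289.5 294. ]
side L roller_grip 0.88 [324.5 276.4]
side L roller_grip 0.76 [278.5 275.3]
side L roller_grip 0.66 [283.9 208.2]
side L roller_knob 0.93 [330.1 245.9]
side L roller_knob 0.9 [279.6 237. ]
side L roller_knob 0.88 [302.  280.7]
side L roller_knob 0.6 [291.2 259.4]
side L rack 0.73 [305.6 225.7]
side L rack 0.65 [326.6 315.8]
side L rest 0.63 [304.7 260.7]
side L rest_seat 0.74 [306.8 224.5]
side L rest_seat 0.56 [284.7 209. ]
side L stand 0.75 [245.3 187.4]
side L stand 0.7 [274.6 218.2]
side L stand_bearing 0.62 [268.7 191.4]
side L stand_saddle 0.61 [285.2 204.3]
side L cap 0.51 [246.1 188.2]
side L cap_wide 0.62 [267.1 183.8]
```

Run:
```python
import cv2
a=cv2.imread('pics/top0.png')[120:300,100:500]; cv2.imwrite('pics/top0c.png',cv2.resize(a,None,fx=2,fy=2,interpolation=cv2.INTER_CUBIC))
a=cv2.imread('pics/side0.png')[150:370,210:400]; cv2.imwrite('pics/side0c.png',cv2.resize(a,None,fx=2.7,fy=2.7,interpolation=cv2.INTER_CUBIC))
```

```text
(no output)
```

View pics/top0c.png

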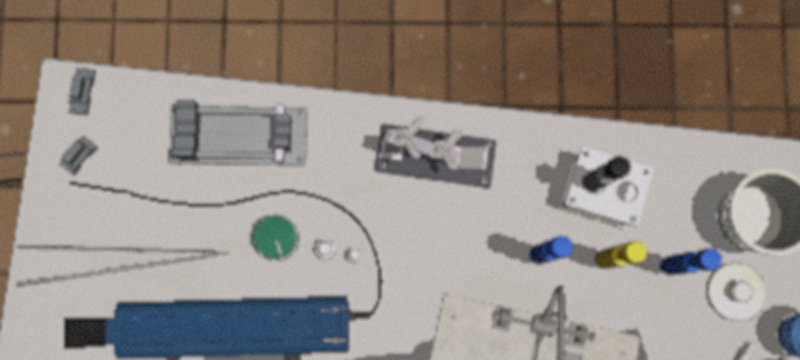

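View pics/side0c.png

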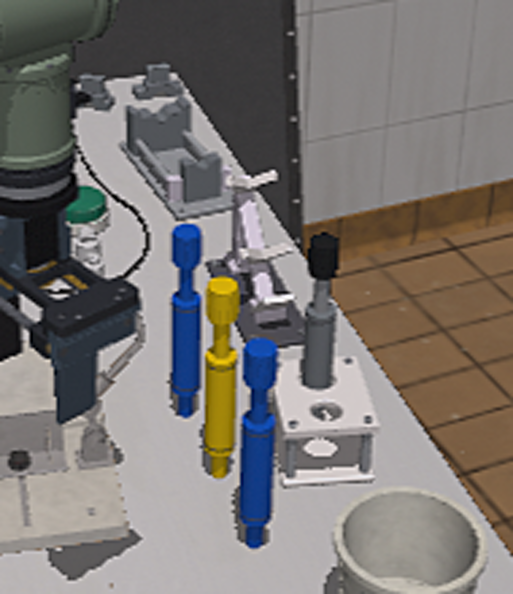

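The side crop shows the black-knobbed, grey-barrelled roller in the white rack (crop about 322,300). The look-alikes are blue (187,320), yellow (220,375) and blue (260,440), all standing on the bench, and I'll leave them alone. The rest's forks rise towards +y. The stand's wide bearing is at its far (+y) end, and the two caps are beyond it. Next I measure everything and make one enlarged montage.

```bash
cat > fit.py <<'E'
from h import *
from scipy.optimize import least_squares
def sdf(p,boxes):
    d=np.full(len(p),1e9)
    for c,s in boxes:
        q=np.abs(p-np.array(c))-np.array(s)/2.
        d=np.minimum(d,np.linalg.norm(np.maximum(q,0),axis=1)+np.minimum(q.max(1),0))
    return d
STAND=[((0,0,5),(90,210,10)),((0,-72.5,33),(50,20,66)),((0,72.5,32.5),(84,28,65)),((36,72.5,69),(9,28,8)),((-36,72.5,69),(9,28,8)),((34,0,30),(8,140,8)),((-34,0,30),(8,140,8))]
def CAP(wd): return [((0,0,11),(wd,28,22)),((0,0,34.5),(34,14,25))]
RACK=[((0,0,4),(90,110,8)),((0,0,60),(90,110,8))]
def fit(P,boxes,x0,zfree=False):
    def f(x):
        c,s=np.cos(x[2]),np.sin(x[2]); q=P-np.array([x[0],x[1],x[3] if zfree else 0])
        q=np.stack([c*q[:,0]+s*q[:,1],-s*q[:,0]+c*q[:,1],q[:,2]],1)
        return sdf(q,boxes)
    best=None
    for dy in ([0] if len(boxes)>2 else [0,.4,-.4,.8,-.8]):
        r=least_squares(f,np.array(x0)+[0,0,dy,0],loss='soft_l1',f_scale=2)
        if best is None or r.cost<best.cost: best=r
    return best.x,2*best.cost/len(P)
def load(c):
    f=dict(np.load(c+'0.npz')); 
    return {k:(v.item() if v.shape==() else v) for k,v in f.items()}
E
python3 - <<'E'
from fit import *
np.set_printoptions(precision=2,suppress=True)
F={c:load(c) for c in('top','side')}
C={c:cloud(F[c],F[c]['z_map']>0) for c in F}
def roi(c,x0,x1,y0,y1,z0,z1):
    p=C[c]; return p[(p>[x0,y0,z0]).all(1)&(p<[x1,y1,z1]).all(1)]
for c in C:
    p=roi(c,430,480,-80,-30,-30,30); print(c,'bench z',np.median(p[:,2]),p[:,2].std())
both=lambda *a:np.vstack([roi(c,*a) for c in C])
for n,b,a,x0 in (('stand',STAND,(480,620,-50,200,4,85),[550,73,0,0]),('rack',RACK,(400,540,-560,-405,50,75),[466,-480,-.1,0])):
    for c in C:
        P=roi(c,*a); print(n,c,len(P),*fit(P,b,x0,True))
for n,a,x0 in (('near',(480,560,270,350,5,60),[519,312,0,0]),('far',(575,670,280,350,5,60),[615,312,0,0])):
    for wd in(57,72):
        for c in C:
            P=roi(c,*a); print(n,wd,c,len(P),*fit(P,CAP(wd),x0,True))
# roller axis triangulation
L={'top':(411.8,202.2),'side':(330.1,245.9)}
o,d=[],[]
for c in F:
    f=F[c]; u=f['R'].T@np.array([(L[c][0]-f['cx'])/f['fx'],(L[c][1]-f['cy'])/f['fy'],1]); o.append(-f['R'].T@f['t']); d.append(u/np.linalg.norm(u))
A=sum(np.eye(3)-np.outer(u,u) for u in d); print('knob',np.linalg.solve(A,sum((np.eye(3)-np.outer(u,u))@q for u,q in zip(d,o))))
for c in C: 
    P=roi(c,440,510,-490,-425,80,225)
    r=least_squares(lambda x:np.hypot(P[:,0]-x[0]-x[2]*(P[:,2]-140),P[:,1]-x[1]-x[3]*(P[:,2]-140))-np.where(P[:,2]>190,14,np.where(P[:,2]>150,8,15)),[475,-458,0,0],loss='soft_l1',f_scale=2)
    print('axis',c,len(P),r.x)
# rest profile
for c in C:
    P=roi(c,450,600,-340,-120,4,200); lo,hi=np.percentile(P,[1,99],axis=0); print('rest',c,len(P),lo,hi)
    B=P[P[:,2]<11]; print(cv2.minAreaRect(B[:,:2].astype(np.float32)))
def cr(c,x0,y0,x1,y1,s):
    return cv2.resize(F[c]['img'][y0:y1,x0:x1,::-1],s,interpolation=cv2.INTER_CUBIC)
t=np.hstack([cr('top',280,170,360,220,(400,250)),cr('side',230,165,290,203,(400,250))])
s=np.hstack([cr('side',280,205,340,275,(300,350)),cr('side',255,180,315,240,(350,350)),np.zeros((350,150,3),np.uint8)])
s[:,650:]=cr('top',125,150,160,230,(150,350))
cv2.imwrite('pics/m1.png',np.vstack([t,s]))
E
```

```text
top bench z 0.8182201206400563 4.119360690789975
side bench z 0.047255432613568675 2.982088925382171
stand top 2245 [554.03  72.87  -0.01   1.68] 10.29185420517573
stand side 1112 [549.37  76.07  -0.01  -0.46] 5.953070103361568
rack top 804 [ 473.58 -483.44   -0.3     6.89] 3.631284375602702
rack side 863 [ 469.39 -480.14   -0.3     3.82] 2.9628770717634834
near 57 top 229 [519.6  314.48  -0.37   0.24] 13.542225036608283
near 57 side 103 [513.78 319.82  -0.68  -1.94] 6.062732051389915
near 72 top 229 [524.14 312.23  -0.4   -0.5 ] 13.967309097648943
near 72 side 103 [516.81 317.22  -0.75  -0.95] 7.0829406348559125
far 57 top 276 [621.48 315.77  -0.11  -0.48] 12.322335242274294
far 57 side 145 [615.73 318.58  -0.16  -2.44] 8.376820706182723
far 72 top 276 [621.7  315.74  -0.11  -2.87] 10.869462178531698
far 72 side 145 [614.76 318.54  -0.16  -3.44] 8.512628558250064
knob [ 478.99 -466.59  210.7 ]
axis top 169 [ 480.25 -460.27   -0.01   -0.  ]
axis side 508 [ 476.85 -456.29   -0.     -0.  ]
rest top 1766 [ 454.66 -334.1     4.11] [ 596.85 -126.08  146.65]
((525.2661743164062, -230.40109252929688), (149.73406982421875, 216.32870483398438), 0.2815946936607361)
rest side 1062 [ 479.11 -318.      4.39] [ 559.75 -147.24  145.72]
((513.0208129882812, -238.17694091796875), (184.03549194335938, 109.61004638671875), 64.8708267211914)
```

View pics/m1.png

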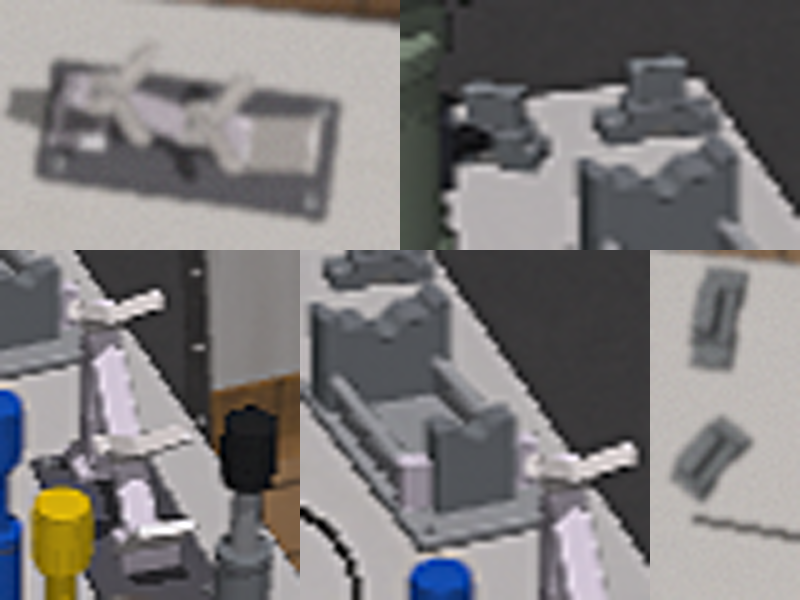

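```bash
cat > sil.py <<'E'
from fit import *
from scipy.optimize import minimize
S=4
def render(f,boxes,x):
    c,s=np.cos(x[2]),np.sin(x[2]); M=np.zeros((420*S,560*S),np.uint8)
    for b in boxes:
        if len(b)==2:
            ce,sz=map(np.array,b); v=np.array([[i,j,k] for i in(-.5,.5) for j in(-.5,.5) for k in(-.5,.5)])*sz+ce
        else: v=np.array(b,float)
        v=np.stack([c*v[:,0]-s*v[:,1]+x[0],s*v[:,0]+c*v[:,1]+x[1],v[:,2]],1)@f['R'].T+f['t']
        uv=np.stack([v[:,0]/v[:,2]*f['fx']+f['cx'],v[:,1]/v[:,2]*f['fy']+f['cy']],1)
        cv2.fillConvexPoly(M,cv2.convexHull(np.round((uv+.5)*S).astype(np.int32)),1)
    return M
def silfit(F,masks,boxes,x0,steps=(6,6,.15)):
    up={c:cv2.resize(m.astype(np.float32),None,fx=S,fy=S,interpolation=cv2.INTER_LINEAR)>.5 for c,m in masks.items()}
    def cost(x):
        t=0
        for c,m in up.items():
            r=render(F[c],boxes,x)>0; t+=1-(r&m).sum()/(r|m).sum()
        return t/len(up)
    sim=np.array([x0]+[np.array(x0)+np.eye(3)[i]*steps[i] for i in range(3)])
    r=minimize(cost,x0,method='Nelder-Mead',options=dict(initial_simplex=sim,xatol=.02,fatol=1e-4,maxiter=120))
    return r.x,r.fun
E
python3 - <<'E'
from sil import *
np.set_printoptions(precision=2,suppress=True,linewidth=150)
F={};M={}
for c in('top','side'):
    F[c]=grab(c); M[c]={n:masks_of(c,n) for n in('stand','cap','cap_wide','rest')}
import pickle; pickle.dump((F,M),open('fm.pkl','wb'))
for n,b,x0 in(('stand',STAND,[551,74,0]),('cap57',CAP(57),[518,315,-.45]),('cap72',CAP(72),[518,315,-.45]),('cap_wide57',CAP(57),[618,316,-.12]),('cap_wide72',CAP(72),[618,316,-.12])):
    k=n.rstrip('0123456789'); 
    ms={c:M[c][k][0]['pixels'] for c in F if M[c][k]}
    for c in ms: print(n,c,*silfit(F,{c:ms[c]},b,x0))
    print(n,'both',*silfit(F,ms,b,x0))
# pixel corners of rest base, top, z=8
P=np.array([ray_at_z(F['top'],u,v,8) for u,v in((291,182),(348,190),(344.4,214),(288,206))])
print(P,P.mean(0)); print(cv2.minAreaRect(P[:,:2].astype(np.float32)))
P=np.vstack([cloud(F[c],M[c]['rest'][0]['pixels']) for c in F]); Q=P[P[:,2]>20]
print(len(Q))
sp=Q-[521,-229,0]; s=(sp[:,1]+sp[:,2])*.7071; n=(sp[:,2]-sp[:,1])*.7071
for a in range(-110,150,10):
    k=(s>=a)&(s<a+10)
    if k.sum()>3: print(a,k.sum(),'n pct',np.percentile(n[k],[5,25,50,75,95]),'x',np.percentile(sp[k,0],[5,50,95]))
for c in F:
  for d in landmark_of(c,'rest_seat'): print(c,d)
E
```

```text
stand top [555.64  73.19  -0.01] 0.03553743961352662
stand side [550.69  77.15  -0.01] 0.07335966757297496
stand both [552.84  73.61  -0.  ] 0.0857805394581872
cap57 top [522.56 318.47  -0.58] 0.18647425014148278
cap57 side [518.   315.    -0.45] 1.0
cap57 both [522.56 318.47  -0.58] 0.5932371250707413
cap72 top [521.17 317.58  -0.58] 0.33951040951727296
cap72 side [518.   315.    -0.45] 1.0
cap72 both [521.17 317.58  -0.58] 0.6697552047586365
cap_wide57 top [618.   316.    -0.12] 1.0
cap_wide57 side [615.25 318.94  -0.08] 0.17354566135846605
cap_wide57 both [615.25 318.94  -0.08] 0.586772830679233
cap_wide72 top [618.   316.    -0.12] 1.0
cap_wide72 side [616.45 320.07  -0.24] 0.19433681073025333
cap_wide72 both [616.45 320.07  -0.24] 0.5971684053651267
[[ 574.08 -149.81    8.  ]
 [ 550.69 -325.49    8.  ]
 [ 476.14 -313.74    8.  ]
 [ 499.25 -141.06    8.  ]] [ 525.04 -232.52    8.  ]
((524.9913330078125, -232.67031860351562), (177.22470092773438, 75.44329833984375), 82.415771484375)
1195
-30 7 n pct [ 50.96  52.15  54.04  88.89 262.57] x [-104.97    3.62   10.65]
-20 156 n pct [44
[... 552 characters left out ...]
ct [-34.21  -9.67  36.61  40.59  43.51] x [-4.75  4.43 13.66]
70 66 n pct [-40.49 -18.09  32.4   38.89  42.49] x [-3.62  4.35 19.26]
80 57 n pct [-23.6   -1.04  32.81  38.48  44.28] x [-2.8   4.47 14.6 ]
90 46 n pct [-10.16   6.74  33.13  38.26  42.75] x [-2.78  4.13 16.8 ]
100 36 n pct [-6.84 18.9  32.83 36.03 41.4 ] x [-1.66  3.83 16.93]
110 43 n pct [ 3.96 18.94 36.2  44.24 78.49] x [-0.26  6.57 24.26]
120 147 n pct [36.88 55.97 66.11 74.53 83.56] x [-17.42  12.96  32.66]
130 107 n pct [32.54 43.6  59.32 72.04 80.67] x [-15.37   8.48  23.93]
140 11 n pct [33.89 36.65 38.01 43.46 45.16] x [ 7.75 16.68 22.1 ]
top {'point': [314.4, 192.6], 'p': 0.58}
side {'point': [307.5, 224.6], 'p': 0.92}
```

Side-by-side check of the caps:

| Cap | Top picture, montage px | Long side | Silhouette fit, 57 mm wide | Silhouette fit, 72 mm wide |
|---|---|---|---|---|
| Near | about 712,457 | about 18 px | 0.81 overlap | 0.66 overlap |
| Far | about 718,320 | about 23 px | not fitted in the top view | not fitted in the top view |

The side-length ratio is 1.26, which matches 72/57. So the near cap, at about (520, 317), is the one meant. Now I work out the moves.

```bash
cat > mv.py <<'E'
from h import *
np.set_printoptions(precision=2,suppress=True,linewidth=150)
def frame(y,z):
    y=np.array(y,float);z=np.array(z,float);z/=np.linalg.norm(z);y-=z*(y@z);y/=np.linalg.norm(y)
    return np.stack([np.cross(y,z),y,z],1)
def cur():
    s=state(); return np.array(s['ee_pos']),R.from_euler('xyz',s['ee_rot'],degrees=True).as_matrix()
def go(p0,R0,p1,R1,n):
    "n equal rows from pose 0 to pose 1"
    wv=R.from_matrix(R0.T@R1).as_rotvec()/n; S=sum(R.from_rotvec(wv*k).as_matrix() for k in range(n))
    d=np.linalg.solve(S,R0.T@(p1-p0)); print(n,'x rows  d',np.round(d,1),'w',np.round(wv,4)); return p1,R1
yr=np.radians(-7.6)
RZ=R.from_euler('z',yr).as_matrix()
X,SH,N=RZ@[1,0,0],RZ@[0,.70711,.70711],RZ@[0,-.70711,.70711]
SEAT=np.array([523.5,-215.,125.])
E
python3 - <<'E'
from mv import *
import pickle; F,M=pickle.load(open('fm.pkl','rb'))
L={'top':(314.4,192.6),'side':(307.5,224.6)}; o=[];d=[]
for c in F:
    f=F[c]; u=f['R'].T@np.array([(L[c][0]-f['cx'])/f['fx'],(L[c][1]-f['cy'])/f['fy'],1]); o.append(-f['R'].T@f['t']); d.append(u/np.linalg.norm(u))
A=sum(np.eye(3)-np.outer(u,u) for u in d); q=np.linalg.solve(A,sum((np.eye(3)-np.outer(u,u))@q for u,q in zip(d,o))); print('seat tri',q, [np.linalg.norm(np.cross(u,q-a)) for u,a in zip(d,o)])
for c in F: print(c,'SEAT proj',proj(F[c],SEAT),L[c])
p,r=cur(); print(p)
Rd=frame(X,[0,0,-1])
p,r=go(p,r,p+[0,0,100],r,2)
p,r=go(p,r,np.array([478.5,-458.3,275]),Rd,8)
p,r=go(p,r,np.array([478.5,-458.3,189]),Rd,3)
E
```

```text
seat tri [ 526.69 -215.7   123.63] [np.float64(4.317688137713228), np.float64(4.317688137713275)]
top SEAT proj (np.float64(314.72417896165445), np.float64(192.20693604471808)) (314.4, 192.6)
side SEAT proj (np.float64(305.02228183274843), np.float64(224.54604918968624)) (307.5, 224.6)
[ 172.01 -548.69  181.27]
2 x rows  d [ -0.   0. -50.] w [0. 0. 0.]
8 x rows  d [36.7 20.7  0.8] w [ 0.    0.   -0.14]
3 x rows  d [ 0.   0.  28.7] w [0. 0. 0.]
```

>>> {"method": "move_arm", "body": {
  "plan": [
    {"z": -50},
    {"z": -50},
    {"x": 36.7, "y": 20.7, "z": 0.8, "rz": -0.14},
    {"x": 36.7, "y": 20.7, "z": 0.8, "rz": -0.14},
    {"x": 36.7, "y": 20.7, "z": 0.8, "rz": -0.14},
    {"x": 36.7, "y": 20.7, "z": 0.8, "rz": -0.14},
    {"x": 36.7, "y": 20.7, "z": 0.8, "rz": -0.14},
    {"x": 36.7, "y": 20.7, "z": 0.8, "rz": -0.14},
    {"x": 36.7, "y": 20.7, "z": 0.8, "rz": -0.14},
    {"x": 36.7, "y": 20.7, "z": 0.8, "rz": -0.14}
  ],
  "grip": 1
}}

```text
schema error: expected keys x, y, z, rx, ry, rz
```

>>> {"method": "move_arm", "body": {
  "plan": [
    {},
    {}
  ]
}}

```text
schema error: expected keys x, y, z, rx, ry, rz
```

>>> {"method": "move_arm", "body": {
  "plan": [
    {"x": 0, "y": 0, "z": -50, "rx": 0, "ry": 0, "rz": 0},
    {"x": 0, "y": 0, "z": -50, "rx": 0, "ry": 0, "rz": 0},
    {"x": 36.7, "y": 20.7, "z": 0.8, "rx": 0, "ry": 0, "rz": -0.14},
    {"x": 36.7, "y": 20.7, "z": 0.8, "rx": 0, "ry": 0, "rz": -0.14},
    {"x": 36.7, "y": 20.7, "z": 0.8, "rx": 0, "ry": 0, "rz": -0.14},
    {"x": 36.7, "y": 20.7, "z": 0.8, "rx": 0, "ry": 0, "rz": -0.14},
    {"x": 36.7, "y": 20.7, "z": 0.8, "rx": 0, "ry": 0, "rz": -0.14},
    {"x": 36.7, "y": 20.7, "z": 0.8, "rx": 0, "ry": 0, "rz": -0.14},
    {"x": 36.7, "y": 20.7, "z": 0.8, "rx": 0, "ry": 0, "rz": -0.14},
    {"x": 36.7, "y": 20.7, "z": 0.8, "rx": 0, "ry": 0, "rz": -0.14}
  ],
  "grip": 1
}}

```text
time_s: 3.6
ee_pos: [481.2, -459.4, 274.2]
ee_rot: [-180.0, -0.0, 81.9]
force: [-0.2, -0.3, -0.1]
gripper_width: 91.1
gripper_force: 0.0
```

>>> {"method": "move_arm", "body": {
  "plan": [
    {"x": 0, "y": 0, "z": 0, "rx": 0, "ry": 0, "rz": 0},
    {"x": 0, "y": 0, "z": 0, "rx": 0, "ry": 0, "rz": 0},
    {"x": 0, "y": 0, "z": 0, "rx": 0, "ry": 0, "rz": 0}
  ]
}}

```text
time_s: 3.9
ee_pos: [478.8, -460.8, 274.9]
ee_rot: [-180.0, 0.0, 81.5]
force: [-0.2, -0.1, -0.3]
gripper_width: 91.2
gripper_force: 0.0
```

>>> {"method": "move_arm", "body": {
  "plan": [
    {"x": 1.2, "y": 0, "z": 20, "rx": 0, "ry": 0, "rz": 0},
    {"x": 1.2, "y": 0, "z": 30, "rx": 0, "ry": 0, "rz": 0},
    {"x": 0, "y": 0, "z": 25, "rx": 0, "ry": 0, "rz": 0},
    {"x": 0, "y": 0, "z": 11, "rx": 0, "ry": 0, "rz": 0},
    {"x": 0, "y": 0, "z": 0, "rx": 0, "ry": 0, "rz": 0}
  ]
}}

```text
time_s: 4.4
ee_pos: [478.4, -458.1, 187.3]
ee_rot: [-179.8, -0.1, 81.5]
force: [-0.1, 0.3, 0.0]
gripper_width: 91.2
gripper_force: 0.0
```

>>> {"method": "move_arm", "body": {
  "plan": [
    {"x": 0, "y": 0, "z": 0, "rx": 0, "ry": 0, "rz": 0},
    {"x": 0, "y": 0, "z": 0, "rx": 0, "ry": 0, "rz": 0},
    {"x": 0, "y": 0, "z": 0, "rx": 0, "ry": 0, "rz": 0},
    {"x": 0, "y": 0, "z": 0, "rx": 0, "ry": 0, "rz": 0},
    {"x": 0, "y": 0, "z": 0, "rx": 0, "ry": 0, "rz": 0},
    {"x": 0, "y": 0, "z": 0, "rx": 0, "ry": 0, "rz": 0},
    {"x": 0, "y": 0, "z": 0, "rx": 0, "ry": 0, "rz": 0},
    {"x": 0, "y": 0, "z": 0, "rx": 0, "ry": 0, "rz": 0}
  ],
  "grip": 0,
  "squeeze": 30
}}

```text
time_s: 5.2
ee_pos: [479.9, -457.8, 188.9]
ee_rot: [-180.0, 0.0, 81.6]
force: [-0.2, -0.5, 0.4]
gripper_width: 30.1
gripper_force: 0.0
```

>>> {"method": "move_arm", "body": {
  "plan": [
    {"x": 0, "y": 0, "z": 0, "rx": 0, "ry": 0, "rz": 0},
    {"x": 0, "y": 0, "z": 0, "rx": 0, "ry": 0, "rz": 0},
    {"x": 0, "y": 0, "z": 0, "rx": 0, "ry": 0, "rz": 0}
  ]
}}

```text
time_s: 5.5
ee_pos: [479.9, -457.8, 188.8]
ee_rot: [180.0, 0.0, 81.6]
force: [0.2, 0.3, -1.0]
gripper_width: 26.2
gripper_force: 30.0
```

>>> {"method": "move_arm", "body": {
  "plan": [
    {"x": 0, "y": 0, "z": -5, "rx": 0, "ry": 0, "rz": 0},
    {"x": 0, "y": 0, "z": -15, "rx": 0, "ry": 0, "rz": 0},
    {"x": 0, "y": 0, "z": -25, "rx": 0, "ry": 0, "rz": 0},
    {"x": 0, "y": 0, "z": -35, "rx": 0, "ry": 0, "rz": 0},
    {"x": 0, "y": 0, "z": -30, "rx": 0, "ry": 0, "rz": 0},
    {"x": 0, "y": 0, "z": -20, "rx": 0, "ry": 0, "rz": 0},
    {"x": 0, "y": 0, "z": -10, "rx": 0, "ry": 0, "rz": 0},
    {"x": 0, "y": 0, "z": 0, "rx": 0, "ry": 0, "rz": 0},
    {"x": 0, "y": 0, "z": 0, "rx": 0, "ry": 0, "rz": 0}
  ]
}}

```text
time_s: 6.4
ee_pos: [479.5, -457.5, 327.3]
ee_rot: [-179.9, -0.1, 81.6]
force: [0.7, -0.7, -3.4]
gripper_width: 26.0
gripper_force: 30.0
```

Run:
```python
from mv import *
from scipy.optimize import least_squares
p,r=cur(); print(p, state()['force'],state()['gripper_width'])
tip=p
for c in('side','top'):
    f=grab(c); save(f,c+'1.png')
    P=cloud(f,f['z_map']>0); k=(np.hypot(P[:,0]-p[0],P[:,1]-p[1])<35)&(P[:,2]>p[2]-190)&(P[:,2]<p[2]-35); P=P[k]
    zt=p[2]+18.8-200
    h=P[:,2]-zt
    res=least_squares(lambda x:np.hypot(P[:,0]-x[0]-x[2]*(P[:,2]-p[2]),P[:,1]-x[1]-x[3]*(P[:,2]-p[2]))-np.where(h>142,8,np.where(h>32,15,8)),[p[0],p[1],0,0],loss='soft_l1',f_scale=2)
    print(c,len(P),res.x,'lowest',np.percentile(P[:,2],1),'expected tail z',zt)
SE=SEAT+[1.5,0,0]
Rp=frame(X,-SH)
def tcp(off): return SE+100*SH+off*N+18.8*(-SH)   # TCP beyond grasp toward tail
p1,r1=go(p,r,tcp(60)+[0,0,40],Rp,9); print(p1)
go(p1,r1,tcp(15),Rp,3)
print(tcp(0),R.from_matrix(Rp).as_euler('xyz',degrees=True))
```

```text
[ 479.51 -457.45  327.27] [ 0.74 -0.67 -3.4 ] 25.984126886923768
side 537 [ 477.4  -455.85    0.01   -0.  ] lowest 148.1274014398158 expected tail z 146.06910437403724
top 55 [ 478.57 -458.78   -0.03    0.02] lowest 240.28522970018938 expected tail z 146.06910437403724
9 x rows  d [30.4  1.2 -3.5] w [-0.   -0.09 -0.  ]
[ 526.98 -200.14  264.84]
3 x rows  d [24.4  0.   9.4] w [0. 0. 0.]
[ 532.59 -158.09  182.42] [180.   45.   82.4]
```

>>> {"method": "move_arm", "body": {
  "plan": [
    {"x": 30.4, "y": 1.2, "z": -3.5, "rx": 0, "ry": -0.087, "rz": 0},
    {"x": 30.4, "y": 1.2, "z": -3.5, "rx": 0, "ry": -0.087, "rz": 0},
    {"x": 30.4, "y": 1.2, "z": -3.5, "rx": 0, "ry": -0.087, "rz": 0},
    {"x": 30.4, "y": 1.2, "z": -3.5, "rx": 0, "ry": -0.087, "rz": 0},
    {"x": 30.4, "y": 1.2, "z": -3.5, "rx": 0, "ry": -0.087, "rz": 0},
    {"x": 30.4, "y": 1.2, "z": -3.5, "rx": 0, "ry": -0.087, "rz": 0},
    {"x": 30.4, "y": 1.2, "z": -3.5, "rx": 0, "ry": -0.087, "rz": 0},
    {"x": 30.4, "y": 1.2, "z": -3.5, "rx": 0, "ry": -0.087, "rz": 0},
    {"x": 30.4, "y": 1.2, "z": -3.5, "rx": 0, "ry": -0.087, "rz": -0.014},
    {"x": 0, "y": 0, "z": 0, "rx": 0, "ry": 0, "rz": 0}
  ]
}}

```text
time_s: 7.5
ee_pos: [528.3, -195.5, 260.0]
ee_rot: [-178.3, 44.7, 83.8]
force: [-0.8, 0.4, -4.4]
gripper_width: 26.2
gripper_force: 30.0
```

>>> {"method": "move_arm", "body": {
  "plan": [
    {"x": 0, "y": 0, "z": 0, "rx": 0, "ry": 0, "rz": 0},
    {"x": 0, "y": 0, "z": 0, "rx": 0, "ry": 0, "rz": 0}
  ]
}}

```text
time_s: 7.7
ee_pos: [528.9, -201.5, 267.1]
ee_rot: [-179.3, 44.8, 82.6]
force: [-0.9, -0.2, -2.7]
gripper_width: 25.7
gripper_force: 30.0
```

```bash
cat > look2.py <<'E'
from mv import *
import sys
tag=sys.argv[1]
p,r=cur(); print(p,state()['ee_rot'],state()['force'],state()['gripper_width'],state()['qpos'])
fs=grab('side');ft=grab('top')
im=np.hstack([cv2.resize(fs['img'][180:300,270:350,::-1],(400,600),interpolation=cv2.INTER_CUBIC),cv2.resize(ft['img'][150:270,270:350,::-1],(400,600),interpolation=cv2.INTER_CUBIC)])
cv2.imwrite(f'pics/{tag}.png',im)
for c,f in(('side',fs),('top',ft)):
    for n in('roller_grip','roller'):
        for d in landmark_of(c,n)[:4]: print(c,n,d['p'],d['point'])
        ax=-r[:,2]; g=p+18.8*ax; print(c,n,'expected',np.array(proj(f,g-(100 if n!='roller' else 200)*ax)))
E
python3 look2.py a2
python3 - <<'E'
from mv import *
p,r=cur(); SE=SEAT+[1.5,0,0]; Rp=frame(X,-SH)
tcp=lambda off:SE+100*SH+off*N-18.8*SH
p,r=go(p,r,tcp(15),Rp,4)
E
```

```text
[ 528.89 -201.52  267.15] [-179.32   44.82   82.6 ] [-0.88 -0.19 -2.74] 25.693173630144045 [  4.42  18.61  92.36 -43.75  83.79  22.97]
side roller_grip 0.96 [288.0, 291.9]
side roller_grip 0.57 [279.2, 273.8]
side roller_grip 0.56 [305.5, 320.9]
side roller_grip 0.55 [304.3, 206.0]
side roller_grip expected [311.3  206.19]
side roller 0.94 [276.7, 302.4]
side roller 0.65 [305.6, 239.3]
side roller 0.63 [306.3, 353.1]
side roller 0.59 [295.1, 323.8]
side roller expected [318.01 240.13]
top roller_grip 0.81 [406.8, 246.7]
top roller_grip 0.72 [441.6, 249.4]
top roller_grip 0.65 [372.7, 245.3]
top roller_grip expected [332.92 188.32]
top roller 0.76 [399.0, 250.7]
top roller 0.73 [365.6, 248.7]
top roller 0.63 [430.6, 250.6]
top roller 0.61 [323.0, 194.0]
top roller expected [355.08 196.4 ]
4 x rows  d [19.  -0.4  7.3] w [-0. -0.  0.]
```

View pics/a2.png

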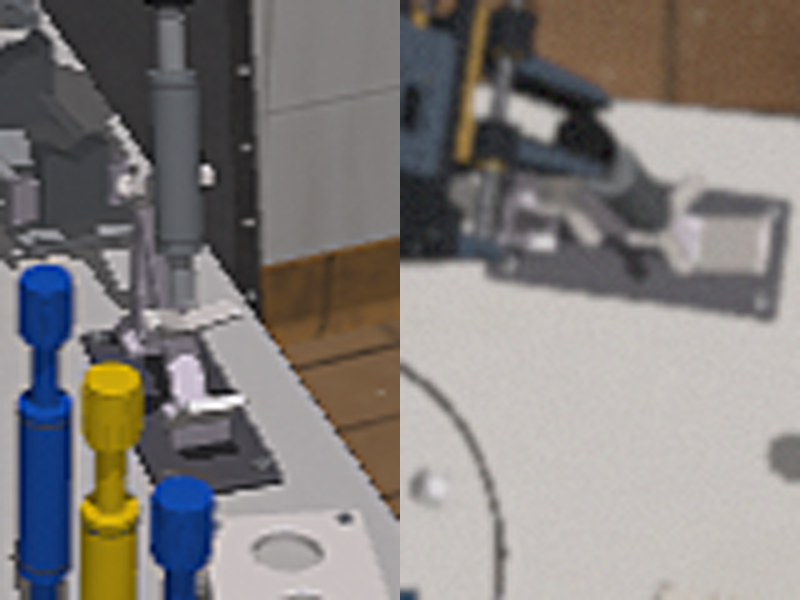

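The picture shows the roller hanging nearly vertical (side crop about 178,190): it has pivoted in the pads about the closing axis. I'll untilt the tool and let it hang under a light grip. Then I'll turn the tool 90° so the pads resist the tilt, squeeze hard and lean it again.

```bash
cat >> h.py <<'E'
def tri(fa,a,fb,b):
    o=[];d=[]
    for f,l in((fa,a),(fb,b)):
        u=f['R'].T@np.array([(l[0]-f['cx'])/f['fx'],(l[1]-f['cy'])/f['fy'],1]); o.append(-f['R'].T@f['t']); d.append(u/np.linalg.norm(u))
    A=sum(np.eye(3)-np.outer(u,u) for u in d); return np.linalg.solve(A,sum((np.eye(3)-np.outer(u,u))@q for u,q in zip(d,o)))
E
python3 - <<'E'
from mv import *
import pickle; F,M=pickle.load(open('fm.pkl','rb'))
t=tri(F['side'],(305.6,239.3),F['top'],(323,194)); p,r=cur(); k=p-18.8*r[:,2]
print('tail',t,'knob',k,k-t)
Rd=frame(X,[0,0,-1]); R2=frame(RZ@[0,1,0],[0,0,-1]); R3=frame(-N,-SH)
q=np.array([515,-290,355.])
p,r=go(p,r,q,Rd,9)
p,r=go(p,r,q,R2,11)
SE=SEAT+[1.5,0,0]
tcp=lambda off:SE+100*SH+off*N-18.8*SH
p,r=go(p,r,tcp(60)+[0,0,30],R3,9); print(p)
E
```

```text
tail [ 519.83 -239.96   89.38] knob [ 530.47 -188.68  280.66] [ 10.63  51.27 191.28]
9 x rows  d [-13.4  -0.2  -4.8] w [-0.    0.09 -0.  ]
11 x rows  d [0. 0. 0.] w [-0.   -0.   -0.14]
9 x rows  d [ 0.  13.6  7.2] w [ 0.09 -0.   -0.  ]
[ 526.98 -200.14  254.84]
```

Run:
```python
from mv import *
p,r=cur(); q=np.array([515,-290,365.])
print(r.T@[0,0,60])
go(p+[0,0,60],r,q,frame(X,[0,0,-1]),8)
```

```text
[-42.29  -0.48 -42.56]
8 x rows  d [-12.4  -0.2   0.5] w [-0.   0.1 -0. ]
```

>>> {"method": "move_arm", "body": {
  "plan": [
    {"x": -21, "y": 0, "z": -21, "rx": 0, "ry": 0, "rz": 0},
    {"x": -21, "y": 0, "z": -21, "rx": 0, "ry": 0, "rz": 0},
    {"x": -12.4, "y": -0.2, "z": 0.5, "rx": 0, "ry": 0.098, "rz": 0},
    {"x": -12.4, "y": -0.2, "z": 0.5, "rx": 0, "ry": 0.098, "rz": 0},
    {"x": -12.4, "y": -0.2, "z": 0.5, "rx": 0, "ry": 0.098, "rz": 0},
    {"x": -12.4, "y": -0.2, "z": 0.5, "rx": 0, "ry": 0.098, "rz": 0},
    {"x": -12.4, "y": -0.2, "z": 0.5, "rx": 0, "ry": 0.098, "rz": 0},
    {"x": -12.4, "y": -0.2, "z": 0.5, "rx": 0, "ry": 0.098, "rz": 0},
    {"x": -12.4, "y": -0.2, "z": 0.5, "rx": 0, "ry": 0.098, "rz": 0},
    {"x": -12.4, "y": -0.2, "z": 0.5, "rx": 0, "ry": 0.098, "rz": 0}
  ]
}}

```text
time_s: 9.0
ee_pos: [514.9, -290.8, 365.2]
ee_rot: [-179.5, -0.1, 82.1]
force: [0.5, 0.0, -4.2]
gripper_width: 26.2
gripper_force: 30.0
```

>>> {"method": "move_arm", "body": {
  "plan": [
    {"x": 0, "y": 0, "z": 0, "rx": 0, "ry": 0, "rz": 0},
    {"x": 0, "y": 0, "z": 0, "rx": 0, "ry": 0, "rz": 0},
    {"x": 0, "y": 0, "z": 0, "rx": 0, "ry": 0, "rz": 0},
    {"x": 0, "y": 0, "z": 0, "rx": 0, "ry": 0, "rz": 0},
    {"x": 0, "y": 0, "z": 0, "rx": 0, "ry": 0, "rz": 0}
  ],
  "squeeze": 12
}}

```text
time_s: 9.5
ee_pos: [516.2, -288.0, 364.1]
ee_rot: [-179.5, -0.1, 82.3]
force: [-0.0, 0.9, -3.1]
gripper_width: 26.9
gripper_force: 12.0
```

```bash
cat > tilt.py <<'E'
from mv import *
from scipy.optimize import least_squares
p,r=cur(); print(p,state()['ee_rot'],state()['force'],state()['gripper_width'])
f=grab('side'); k=p-18.8*r[:,2]
P=cloud(f,f['z_map']>0); d=P-k
m=(np.linalg.norm(d,axis=1)<210)&(np.linalg.norm(d,axis=1)>70)&(P[:,0]>430)&(P[:,2]>100)
from sys import argv
ax0=np.array(eval(argv[1]),float); ax0/=np.linalg.norm(ax0)
al=-(d@ax0); pe=np.linalg.norm(d+np.outer(al,ax0),axis=1); m&=(al>70)&(al<195)&(pe<45)
P=P[m]; print(len(P))
# barrel only: find axis line through points (radius by distance)
def res(x):
    a=np.array([x[2],x[3],1.0]) if abs(ax0[2])>.5 else None
    a/=np.linalg.norm(a); q=P-(k+[x[0],x[1],0]); s=-(q@a); return np.linalg.norm(q+np.outer(s,a),axis=1)-np.where(s<58,8,np.where(s<168,15,8))
z=least_squares(res,[0,0,ax0[0]/ax0[2],ax0[1]/ax0[2]],loss='soft_l1',f_scale=2)
a=np.array([z.x[2],z.x[3],1]);a/=np.linalg.norm(a); print('off',z.x[:2],'axis',a,'cost',2*z.cost/len(P)); s=-((P-k)@a); print('max s',np.percentile(s,[50,99]))
E
python3 tilt.py "[0,-.2,1]"
```

```text
[ 516.17 -288.05  364.09] [-179.46   -0.05   82.28] [-0.02  0.86 -3.12] 26.85252286570886
379
off [-2.61  2.4 ] axis [-0.01 -0.03  1.  ] cost 3.3524418543510732
max s [123.83 196.11]
```

>>> {"method": "move_arm", "body": {
  "plan": [
    {"x": 0, "y": 0, "z": 0, "rx": 0, "ry": 0, "rz": 0},
    {"x": 0, "y": 0, "z": 0, "rx": 0, "ry": 0, "rz": 0},
    {"x": 0, "y": 0, "z": 0, "rx": 0, "ry": 0, "rz": -0.1},
    {"x": 0, "y": 0, "z": 0, "rx": 0, "ry": 0, "rz": -0.13},
    {"x": 0, "y": 0, "z": 0, "rx": 0, "ry": 0, "rz": -0.13},
    {"x": 0, "y": 0, "z": 0, "rx": 0, "ry": 0, "rz": -0.13},
    {"x": 0, "y": 0, "z": 0, "rx": 0, "ry": 0, "rz": -0.13},
    {"x": 0, "y": 0, "z": 0, "rx": 0, "ry": 0, "rz": -0.13},
    {"x": 0, "y": 0, "z": 0, "rx": 0, "ry": 0, "rz": -0.13},
    {"x": 0, "y": 0, "z": 0, "rx": 0, "ry": 0, "rz": -0.13}
  ],
  "squeeze": 58
}}

```text
time_s: 10.55
ee_pos: [516.0, -289.4, 363.8]
ee_rot: [-179.7, -0.5, 140.3]
force: [-0.3, 0.3, -3.6]
gripper_width: 24.5
gripper_force: 58.0
```

>>> {"method": "move_arm", "body": {
  "plan": [
    {"x": 0, "y": 0, "z": 0, "rx": 0, "ry": 0, "rz": -0.13},
    {"x": 0, "y": 0, "z": 0, "rx": 0, "ry": 0, "rz": -0.13},
    {"x": 0, "y": 0, "z": 0, "rx": 0, "ry": 0, "rz": -0.13},
    {"x": 0, "y": 0, "z": 0, "rx": 0, "ry": 0, "rz": -0.1},
    {"x": 0, "y": 0, "z": 0, "rx": 0, "ry": 0, "rz": -0.07},
    {"x": 0, "y": 0, "z": 0, "rx": 0, "ry": 0, "rz": 0},
    {"x": 0, "y": 0, "z": 0, "rx": 0, "ry": 0, "rz": 0}
  ]
}}

```text
time_s: 11.25
ee_pos: [516.0, -289.4, 363.8]
ee_rot: [180.0, -0.5, 172.0]
force: [0.5, 0.3, -2.5]
gripper_width: 24.8
gripper_force: 58.0
```

```bash
python3 tilt.py "[0,0,1]"
python3 - <<'E'
from mv import *
p,r=cur(); SE=SEAT+[1.5,0,0]; tcp=lambda off:SE+100*SH+off*N-18.8*SH
go(p,r,tcp(55)+[0,0,20],frame(-N,-SH),9)
E
```

```text
[ 515.97 -289.35  363.8 ] [179.95  -0.54 172.04] [ 0.52  0.34 -2.5 ] 24.775601192572836
381
off [-3.48  0.82] axis [0. 0. 1.] cost 3.502372976851157
max s [121.92 191.79]
9 x rows  d [ 0.1 14.8  9.5] w [ 0.09 -0.   -0.  ]
```

>>> {"method": "move_arm", "body": {
  "plan": [
    {"x": 0, "y": 14.8, "z": 9.5, "rx": 0.087, "ry": 0, "rz": 0},
    {"x": 0, "y": 14.8, "z": 9.5, "rx": 0.087, "ry": 0, "rz": 0},
    {"x": 0, "y": 14.8, "z": 9.5, "rx": 0.087, "ry": 0, "rz": 0},
    {"x": 0, "y": 14.8, "z": 9.5, "rx": 0.087, "ry": 0, "rz": 0},
    {"x": 0, "y": 14.8, "z": 9.5, "rx": 0.087, "ry": 0, "rz": 0},
    {"x": 0, "y": 14.8, "z": 9.5, "rx": 0.087, "ry": 0, "rz": 0},
    {"x": 0, "y": 14.8, "z": 9.5, "rx": 0.087, "ry": 0, "rz": 0},
    {"x": 0, "y": 14.8, "z": 9.5, "rx": 0.087, "ry": 0, "rz": 0},
    {"x": 0, "y": 14.8, "z": 9.5, "rx": 0.089, "ry": 0, "rz": 0},
    {"x": 0, "y": 0, "z": 0, "rx": 0, "ry": 0, "rz": 0}
  ]
}}

```text
time_s: 12.3
ee_pos: [526.7, -193.1, 236.1]
ee_rot: [-135.2, -1.0, 172.3]
force: [-0.6, 0.2, -4.4]
gripper_width: 24.4
gripper_force: 58.1
```

>>> {"method": "move_arm", "body": {
  "plan": [
    {"x": 0, "y": 0, "z": 0, "rx": 0, "ry": 0, "rz": 0},
    {"x": 0, "y": 0, "z": 0, "rx": 0, "ry": 0, "rz": 0},
    {"x": 0, "y": 0, "z": 0, "rx": 0, "ry": 0, "rz": 0}
  ]
}}

```text
time_s: 12.6
ee_pos: [528.2, -197.2, 243.2]
ee_rot: [-135.2, -0.3, 172.0]
force: [-0.5, 0.3, -3.5]
gripper_width: 24.6
gripper_force: 58.1
```

```bash
python3 tilt.py "[.09,.7,.707]"; python3 look2.py a3 | tail -20
python3 - <<'E'
from mv import *
p,r=cur(); SE=SEAT+[1.5,0,0]; tcp=lambda off:SE+100*SH+off*N-18.8*SH
go(p,r,tcp(12),frame(-N,-SH),4)
E
```

```text
[ 528.21 -197.24  243.17] [-135.17   -0.29  172.01] [-0.47  0.32 -3.52] 24.605257312652213
408
off [-2.43  2.43] axis [0.1  0.69 0.72] cost 4.573005699472992
max s [128.53 192.46]
[ 527.99 -197.21  242.91] [-135.16   -0.33  172.01] [ 0.48  0.24 -2.59] 24.36440425104856 [  4.88  19.59  94.58 -43.93  81.75 -64.3 ]
side roller_grip 0.97 [278.9, 271.5]
side roller_grip 0.9 [292.4, 291.5]
side roller_grip 0.76 [304.6, 212.8]
side roller_grip 0.65 [303.8, 321.7]
side roller_grip expected [310.12 213.  ]
side roller 0.85 [279.3, 304.3]
side roller 0.8 [315.5, 247.1]
side roller 0.76 [306.7, 351.5]
side roller expected [316.76 246.72]
top roller_grip 0.81 [328.0, 192.0]
top roller_grip 0.66 [406.3, 246.9]
top roller_grip 0.65 [317.6, 183.7]
top roller_grip 0.58 [443.0, 251.3]
top roller_grip expected [330.45 190.12]
top roller 0.96 [348.3, 196.7]
top roller 0.75 [365.7, 246.8]
top roller 0.75 [431.0, 253.5]
top roller 0.54 [400.1, 251.2]
top roller expected [352.38 197.97]
4 x rows  d [-0.  14.3  3.6] w [ 0. -0.  0.]
```

View pics/a3.png

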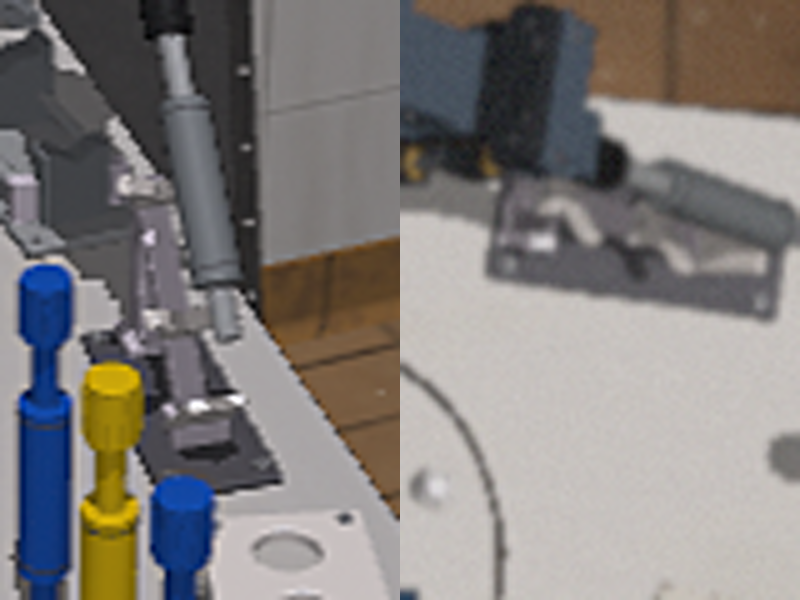

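>>> {"method": "move_arm", "body": {
  "plan": [
    {"x": -0.5, "y": 14.3, "z": 3.6, "rx": 0, "ry": 0, "rz": 0},
    {"x": -0.5, "y": 14.3, "z": 3.6, "rx": 0, "ry": 0, "rz": 0},
    {"x": -0.5, "y": 14.3, "z": 3.6, "rx": 0, "ry": 0, "rz": 0},
    {"x": -0.5, "y": 14.3, "z": 3.6, "rx": 0, "ry": 0, "rz": 0},
    {"x": 0, "y": 0, "z": 0, "rx": 0, "ry": 0, "rz": 0},
    {"x": 0, "y": 0, "z": 0, "rx": 0, "ry": 0, "rz": 0}
  ]
}}

```text
time_s: 13.55
ee_pos: [533.5, -166.3, 190.4]
ee_rot: [-135.0, -0.6, 172.2]
force: [0.1, 0.5, -3.8]
gripper_width: 24.3
gripper_force: 58.1
```

>>> {"method": "move_arm", "body": {
  "plan": [
    {"x": 0, "y": 3, "z": 0, "rx": 0, "ry": 0, "rz": 0},
    {"x": 0, "y": 3, "z": 0, "rx": 0, "ry": 0, "rz": 0},
    {"x": 0, "y": 0, "z": 0, "rx": 0, "ry": 0, "rz": 0},
    {"x": 0, "y": 0, "z": 0, "rx": 0, "ry": 0, "rz": 0}
  ]
}}

```text
time_s: 13.95
ee_pos: [533.9, -162.3, 186.7]
ee_rot: [-135.1, -0.5, 172.1]
force: [-0.4, -0.0, -4.0]
gripper_width: 24.3
gripper_force: 58.1
```

```bash
python3 look2.py a4 | tail -20
python3 - <<'E'
from mv import *
p,r=cur(); SE=SEAT+[3.5,0,0]; g=p+18.8*SH-100*SH-SE
print('rel seat: x,n,s',g@X,g@N,g@SH)
f=grab('side'); t=grab('top')
for o in (0,-108): print(proj(f,SE+o*SH),proj(t,SE+o*SH))
E
```

```text
[ 533.92 -162.33  186.67] [-135.08   -0.52  172.12] [-0.35 -0.01 -3.97] 24.261379589061956 [  8.3   23.39  97.55 -43.55  79.05 -57.54]
side roller_grip 0.93 [305.3, 318.4]
side roller_grip 0.88 [293.0, 291.5]
side roller_grip 0.72 [313.1, 257.7]
side roller_grip 0.61 [303.7, 225.5]
side roller_grip expected [306.26 223.84]
side roller 0.98 [277.8, 299.9]
side roller 0.84 [294.6, 325.1]
side roller 0.72 [298.4, 204.0]
side roller 0.58 [303.5, 354.6]
side roller expected [312.58 256.52]
top roller_grip 0.87 [441.3, 248.8]
top roller_grip 0.81 [404.4, 246.8]
top roller_grip 0.66 [371.9, 245.1]
top roller_grip expected [316.25 191.27]
top roller 0.68 [336.4, 197.6]
top roller 0.67 [365.4, 249.3]
top roller 0.6 [402.0, 251.1]
top roller 0.59 [429.7, 255.4]
top roller expected [338.05 198.82]
rel seat: x,n,s -0.13863536687362765 5.943537395244585 -0.11935656557048269
(np.float64(306.08247505793656), np.float64(224.3205894857427)) (np.float64(314.7233587356627), np.float64(190.99519128772323))
(np.float64(313.24229870152254), np.float64(259.4829734189332)) (np.float64(338.27382187622584), np.float64(198.76350966806498))
```

>>> {"method": "move_arm", "body": {
  "plan": [
    {"x": 0, "y": 1.5, "z": 0, "rx": 0, "ry": 0, "rz": 0},
    {"x": 0, "y": 1.5, "z": 0, "rx": 0, "ry": 0, "rz": 0},
    {"x": 0, "y": 0, "z": 0, "rx": 0, "ry": 0, "rz": 0}
  ]
}}

```text
time_s: 14.65
ee_pos: [534.2, -160.1, 184.2]
ee_rot: [-135.1, -0.5, 172.1]
force: [0.5, -1.3, -4.0]
gripper_width: 24.8
gripper_force: 58.0
```

>>> {"method": "move_arm", "body": {
  "plan": [
    {"x": 0, "y": 1.5, "z": 0, "rx": 0, "ry": 0, "rz": 0},
    {"x": 0, "y": 0, "z": 0, "rx": 0, "ry": 0, "rz": 0},
    {"x": 0, "y": 0, "z": 0, "rx": 0, "ry": 0, "rz": 0}
  ]
}}

```text
time_s: 14.95
ee_pos: [534.3, -159.2, 183.4]
ee_rot: [-135.1, -0.5, 172.1]
force: [-0.2, -0.1, -2.9]
gripper_width: 24.4
gripper_force: 58.0
```

>>> {"method": "move_arm", "body": {
  "plan": [
    {"x": 0, "y": 1.5, "z": 0, "rx": 0, "ry": 0, "rz": 0},
    {"x": 0, "y": 0, "z": 0, "rx": 0, "ry": 0, "rz": 0},
    {"x": 0, "y": 0, "z": 0, "rx": 0, "ry": 0, "rz": 0}
  ]
}}

```text
time_s: 15.25
ee_pos: [534.5, -158.3, 182.6]
ee_rot: [-135.0, -0.5, 172.1]
force: [0.2, -2.4, -0.7]
gripper_width: 24.5
gripper_force: 58.0
```

>>> {"method": "move_arm", "body": {
  "plan": [
    {"x": 0, "y": 1.5, "z": 0, "rx": 0, "ry": 0, "rz": 0},
    {"x": 0, "y": 0, "z": 0, "rx": 0, "ry": 0, "rz": 0},
    {"x": 0, "y": 0, "z": 0, "rx": 0, "ry": 0, "rz": 0}
  ]
}}

```text
time_s: 15.55
ee_pos: [534.6, -157.5, 181.8]
ee_rot: [-135.0, -0.5, 172.1]
force: [-0.7, -2.7, 0.9]
gripper_width: 24.4
gripper_force: 58.0
```

>>> {"method": "move_arm", "body": {
  "plan": [
    {"x": 0, "y": 0, "z": 0, "rx": 0, "ry": 0, "rz": 0},
    {"x": 0, "y": 0, "z": 0, "rx": 0, "ry": 0, "rz": 0},
    {"x": 0, "y": 0, "z": 0, "rx": 0, "ry": 0, "rz": 0},
    {"x": 0, "y": 0, "z": 0, "rx": 0, "ry": 0, "rz": 0},
    {"x": 0, "y": 0, "z": 0, "rx": 0, "ry": 0, "rz": 0},
    {"x": 0, "y": 0, "z": -15, "rx": 0, "ry": 0, "rz": 0},
    {"x": 0, "y": 0, "z": -35, "rx": 0, "ry": 0, "rz": 0},
    {"x": 0, "y": 0, "z": -40, "rx": 0, "ry": 0, "rz": 0},
    {"x": 0, "y": 0, "z": -30, "rx": 0, "ry": 0, "rz": 0},
    {"x": 0, "y": 0, "z": 0, "rx": 0, "ry": 0, "rz": 0}
  ],
  "grip": 0.65
}}

```text
time_s: 16.55
ee_pos: [549.3, -70.2, 269.2]
ee_rot: [-135.3, -0.1, 172.3]
force: [-0.6, 0.2, 0.4]
gripper_width: 59.3
gripper_force: 0.0
```

```bash
python3 look2.py a5 | head -30
python3 - <<'E'
from mv import *
from scipy.optimize import least_squares
C=np.array([534.6,-157.5,181.8])+18.8*SH
f=grab('side')
P=cloud(f,f['z_map']>0); d=P-C; s=d@SH; pe=np.linalg.norm(d-np.outer(s,SH),axis=1)
m=(s<20)&(s>-60)&(pe<30); P=P[m];print(m.sum())
def res(x):
    a=SH+x[2]*X+x[3]*N; a/=np.linalg.norm(a); q=P-(C+x[0]*X+x[1]*N); t=q@a
    return np.linalg.norm(q-np.outer(t,a),axis=1)-np.where(t<-18-8,8,14) 
z=least_squares(res,[0,0,0,0],loss='soft_l1',f_scale=2); print(z.x)
m2=(pe<16)&(abs(s)<40); print('top s',np.percentile(s[m2],[95,99]))
for c,g in(('side',f),('top',grab('top'))):
    for n in('roller_knob','roller_grip','roller'):
        print(c,n,[(d['p'],d['point']) for d in landmark_of(c,n)], 'exp',proj(g,C+{'roller_knob':0,'roller_grip':-100,'roller':-200}[n]*SH))
E
```

```text
[549.26 -70.22 269.23] [-135.26   -0.14  172.31] [-0.58  0.17  0.45] 59.28487294291672 [ 16.63  22.46  86.05 -39.9   92.92 -60.  ]
side roller_grip 0.75 [278.8, 270.8]
side roller_grip 0.59 [304.0, 322.0]
side roller_grip 0.58 [304.1, 228.1]
side roller_grip 0.58 [290.3, 292.9]
side roller_grip expected [298.85 185.47]
side roller 0.94 [313.6, 261.4]
side roller 0.91 [305.8, 352.2]
side roller 0.7 [279.8, 303.4]
side roller 0.69 [291.9, 325.5]
side roller expected [305.08 216.69]
top roller_grip 0.92 [313.1, 192.3]
top roller_grip 0.79 [370.9, 246.4]
top roller_grip 0.7 [444.4, 253.9]
top roller_grip 0.69 [407.5, 245.9]
top roller_grip expected [284.15 180.08]
top roller 0.85 [429.4, 253.7]
top roller 0.67 [335.6, 195.8]
top roller 0.59 [400.4, 250.1]
top roller 0.47 [363.5, 246.1]
top roller expected [308.57 188.32]
173
[-2.25  0.73  0.02 -0.01]
top s [8.59 9.89]
side roller_knob [(0.89, [301.1, 195.5]), (0.86, [280.1, 240.4]), (0.85, [303.3, 281.7]), (0.65, [289.0, 260.2])] exp (np.float64(299.5938722734856), np.float64(192.96113226728434))
side roller_grip [(0.93, [291.3, 292.7]),
[... 153 characters left out ...]
, (0.7, [278.2, 303.0]), (0.61, [306.3, 352.3]), (0.6, [293.6, 325.9]), (0.52, [237.1, 232.3])] exp (np.float64(312.6110525685286), np.float64(256.90637599371416))
top roller_knob [(0.91, [296.4, 183.4]), (0.83, [417.0, 250.8]), (0.75, [451.9, 246.6]), (0.59, [376.3, 246.6])] exp (np.float64(290.49624107433164), np.float64(183.11316583308596))
top roller_grip [(0.82, [405.6, 248.1]), (0.7, [314.5, 192.3]), (0.67, [443.6, 253.1]), (0.57, [370.7, 245.2])] exp (np.float64(314.5027463935395), np.float64(191.0268500347292))
top roller [(0.76, [337.8, 197.8]), (0.75, [395.9, 250.5]), (0.65, [365.4, 250.1]), (0.58, [434.0, 252.1])] exp (np.float64(336.3870245755236), np.float64(198.24094738918942))
```

View pics/a5.png

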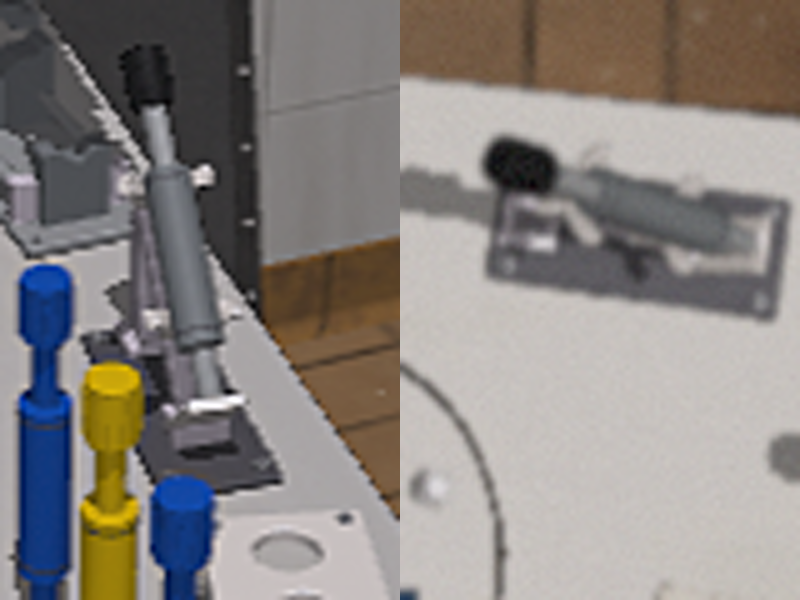

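Run:
```python
from mv import *
C=np.array([534.6,-157.5,181.8])+18.8*SH; G=C-103*SH
p,r=cur(); Rd=frame(X,[0,0,-1]); R4=frame(X,-N)
print(r.T@[0,0,60])
p=p+[0,0,60]
p,r=go(p,r,np.array([535,-190,370.]),Rd,15)
p,r=go(p,r,G-18.8*N+100*N,R4,8); print(p)
p,r=go(p,r,G-18.8*N,R4,5); print(p,G,R.from_matrix(R4).as_euler('xyz',degrees=True))
```

```text
[  0.58 -42.37 -42.48]
15 x rows  d [-6.6 -6.8  0.5] w [-0.04  0.04  0.1 ]
8 x rows  d [-18.5  -0.6  19.3] w [0.  0.1 0. ]
[ 519.13 -273.43  179.68]
5 x rows  d [ 0.  0. 20.] w [0. 0. 0.]
[ 528.48 -203.34  108.97] [ 526.73 -216.52  122.26] [180.  -45.   82.4]
```

```bash
sed -i "s/np.round(wv,4))/np.round(wv,4).tolist())/" mv.py
python3 - <<'E'
from mv import *
C=np.array([534.6,-157.5,181.8])+18.8*SH; G=C-103*SH
p,r=cur(); Rd=frame(X,[0,0,-1])
p,r=go(p+[0,0,60],r,np.array([535,-190,370.]),Rd,16)
E
```

```text
16 x rows  d [-6.2 -6.4  0.4] w [-0.0388, 0.0378, 0.0926]
```

>>> {"method": "move_arm", "body": {
  "plan": [
    {"x": 0, "y": -21, "z": -21, "rx": 0, "ry": 0, "rz": 0},
    {"x": 0, "y": -21, "z": -21, "rx": 0, "ry": 0, "rz": 0},
    {"x": -6.2, "y": -6.4, "z": 0.4, "rx": -0.0388, "ry": 0.0378, "rz": 0.0926},
    {"x": -6.2, "y": -6.4, "z": 0.4, "rx": -0.0388, "ry": 0.0378, "rz": 0.0926},
    {"x": -6.2, "y": -6.4, "z": 0.4, "rx": -0.0388, "ry": 0.0378, "rz": 0.0926},
    {"x": -6.2, "y": -6.4, "z": 0.4, "rx": -0.0388, "ry": 0.0378, "rz": 0.0926},
    {"x": -6.2, "y": -6.4, "z": 0.4, "rx": -0.0388, "ry": 0.0378, "rz": 0.0926},
    {"x": -6.2, "y": -6.4, "z": 0.4, "rx": -0.0388, "ry": 0.0378, "rz": 0.0926},
    {"x": -6.2, "y": -6.4, "z": 0.4, "rx": -0.0388, "ry": 0.0378, "rz": 0.0926},
    {"x": -6.2, "y": -6.4, "z": 0.4, "rx": -0.0388, "ry": 0.0378, "rz": 0.0926}
  ]
}}

```text
time_s: 18.25
ee_pos: [569.1, -131.5, 357.0]
ee_rot: [-157.5, 9.1, 127.1]
force: [-0.5, -0.6, -0.1]
gripper_width: 59.2
gripper_force: 0.0
```

>>> {"method": "move_arm", "body": {
  "plan": [
    {"x": -6.2, "y": -6.4, "z": 0.4, "rx": -0.0388, "ry": 0.0378, "rz": 0.0926},
    {"x": -6.2, "y": -6.4, "z": 0.4, "rx": -0.0388, "ry": 0.0378, "rz": 0.0926},
    {"x": -6.2, "y": -6.4, "z": 0.4, "rx": -0.0388, "ry": 0.0378, "rz": 0.0926},
    {"x": -6.2, "y": -6.4, "z": 0.4, "rx": -0.0388, "ry": 0.0378, "rz": 0.0926},
    {"x": -6.2, "y": -6.4, "z": 0.4, "rx": -0.0388, "ry": 0.0378, "rz": 0.0926},
    {"x": -6.2, "y": -6.4, "z": 0.4, "rx": -0.0388, "ry": 0.0378, "rz": 0.0926},
    {"x": -6.2, "y": -6.4, "z": 0.4, "rx": -0.0388, "ry": 0.0378, "rz": 0.0926},
    {"x": -6.2, "y": -6.4, "z": 0.4, "rx": -0.0388, "ry": 0.0378, "rz": 0.0926},
    {"x": 0, "y": 0, "z": 0, "rx": 0, "ry": 0, "rz": 0},
    {"x": 0, "y": 0, "z": 0, "rx": 0, "ry": 0, "rz": 0}
  ],
  "grip": 0.8
}}

```text
time_s: 19.25
ee_pos: [535.4, -190.6, 370.4]
ee_rot: [-180.0, 0.0, 82.4]
force: [-0.3, 0.7, -0.5]
gripper_width: 72.7
gripper_force: 0.0
```

Run:
```python
from mv import *
C=np.array([534.6,-157.5,181.8])+18.8*SH; G=C-103*SH
p,r=cur(); print(p,state()['ee_rot'],state()['qpos'],state()['gripper_width'])
R4=frame(X,-N)
p,r=go(p,r,G-18.8*N+100*N,R4,8)
```

```text
[ 535.38 -190.6   370.4 ] [-179.97    0.02   82.44] [-20.74  14.82  68.1   -0.03  97.1  -13.18] 72.66894173797701
8 x rows  d [-18.4  -0.6  19.4] w [-0.0001, 0.0982, 0.0001]
```

>>> {"method": "move_arm", "body": {
  "plan": [
    {"x": -18.4, "y": -0.6, "z": 19.4, "rx": 0, "ry": 0.0982, "rz": 0},
    {"x": -18.4, "y": -0.6, "z": 19.4, "rx": 0, "ry": 0.0982, "rz": 0},
    {"x": -18.4, "y": -0.6, "z": 19.4, "rx": 0, "ry": 0.0982, "rz": 0},
    {"x": -18.4, "y": -0.6, "z": 19.4, "rx": 0, "ry": 0.0982, "rz": 0},
    {"x": -18.4, "y": -0.6, "z": 19.4, "rx": 0, "ry": 0.0982, "rz": 0},
    {"x": -18.4, "y": -0.6, "z": 19.4, "rx": 0, "ry": 0.0982, "rz": 0},
    {"x": -18.4, "y": -0.6, "z": 19.4, "rx": 0, "ry": 0.0982, "rz": 0},
    {"x": -18.4, "y": -0.6, "z": 19.4, "rx": 0, "ry": 0.0982, "rz": 0},
    {"x": 0, "y": 0, "z": 0, "rx": 0, "ry": 0, "rz": 0},
    {"x": 0, "y": 0, "z": 0, "rx": 0, "ry": 0, "rz": 0}
  ]
}}

```text
time_s: 20.25
ee_pos: [520.2, -272.7, 178.9]
ee_rot: [-179.9, -45.0, 82.4]
force: [0.2, 0.1, 0.5]
gripper_width: 72.9
gripper_force: 0.0
```

Run:
```python
from mv import *
C=np.array([534.6,-157.5,181.8])+18.8*SH; G=C-103*SH
p,r=cur(); print(p,state()['ee_rot'],state()['qpos'])
R4=frame(X,-N)
p,r=go(p,r,G-18.8*N,R4,5)
```

```text
[ 520.21 -272.69  178.89] [-179.86  -45.05   82.38] [-48.43  35.59  76.84  32.75  99.18 -44.9 ]
5 x rows  d [-0.  -0.2 19.8] w [-0.0004, -0.0002, -0.0]
```

>>> {"method": "move_arm", "body": {
  "plan": [
    {"x": 0, "y": -0.2, "z": 25, "rx": 0, "ry": 0, "rz": 0},
    {"x": 0, "y": -0.2, "z": 30, "rx": 0, "ry": 0, "rz": 0},
    {"x": 0, "y": -0.2, "z": 24, "rx": 0, "ry": 0, "rz": 0},
    {"x": 0, "y": -0.2, "z": 14, "rx": 0, "ry": 0, "rz": 0},
    {"x": 0, "y": -0.2, "z": 6, "rx": 0, "ry": 0, "rz": 0},
    {"x": 0, "y": 0, "z": 0, "rx": 0, "ry": 0, "rz": 0}
  ]
}}

```text
time_s: 20.85
ee_pos: [528.6, -203.2, 110.7]
ee_rot: [179.9, -44.9, 82.6]
force: [0.1, -0.1, -0.4]
gripper_width: 73.2
gripper_force: 0.0
```

>>> {"method": "move_arm", "body": {
  "plan": [
    {"x": 0, "y": 0, "z": 0, "rx": 0, "ry": 0, "rz": 0},
    {"x": 0, "y": 0, "z": 0, "rx": 0, "ry": 0, "rz": 0},
    {"x": 0, "y": 0, "z": 0, "rx": 0, "ry": 0, "rz": 0},
    {"x": 0, "y": 0, "z": 0, "rx": 0, "ry": 0, "rz": 0},
    {"x": 0, "y": 0, "z": 0, "rx": 0, "ry": 0, "rz": 0},
    {"x": 0, "y": 0, "z": 0, "rx": 0, "ry": 0, "rz": 0},
    {"x": 0, "y": 0, "z": 0, "rx": 0, "ry": 0, "rz": 0},
    {"x": 0, "y": 0, "z": 0, "rx": 0, "ry": 0, "rz": 0}
  ],
  "grip": 0,
  "squeeze": 40
}}

```text
time_s: 21.65
ee_pos: [527.5, -203.6, 109.3]
ee_rot: [-179.9, -45.0, 82.3]
force: [-3.1, -3.5, 4.2]
gripper_width: 11.4
gripper_force: 5.6
```

```bash
python3 look2.py a6 | head -3
python3 - <<'E'
from mv import *
f=grab('side')
C=np.array([534.6,-157.5,181.8])+18.8*SH
P=cloud(f,f['z_map']>0); d=P-C; s=d@SH; pe=np.linalg.norm(d-np.outer(s,SH),axis=1)
for a,b in((-30,20),(-60,-30),(-210,-150)):
    m=(s>a)&(s<b)&(pe<40); q=d[m]; print(a,b,m.sum(),'X',np.percentile(q@X,[5,50,95]),'N',np.percentile(q@N,[5,50,95]))
E
```

```text
[ 527.51 -203.63  109.35] [-179.91  -45.02   82.35] [-3.07 -3.54  4.25] 11.357819716891377 [-44.09  35.44  88.33  34.65  87.56 -47.97]
side roller_grip 0.9 [278.1, 274.1]
side roller_grip 0.71 [289.6, 294.9]
-30 20 88 X [-16.36  -9.68   1.78] N [-0.36 11.14 18.65]
-60 -30 9 X [-10.32  -7.85  -4.08] N [1.39 6.85 9.29]
-210 -150 222 X [-24.07  -6.52  16.01] N [-36.63   6.15  17.27]
```

View pics/a6.png

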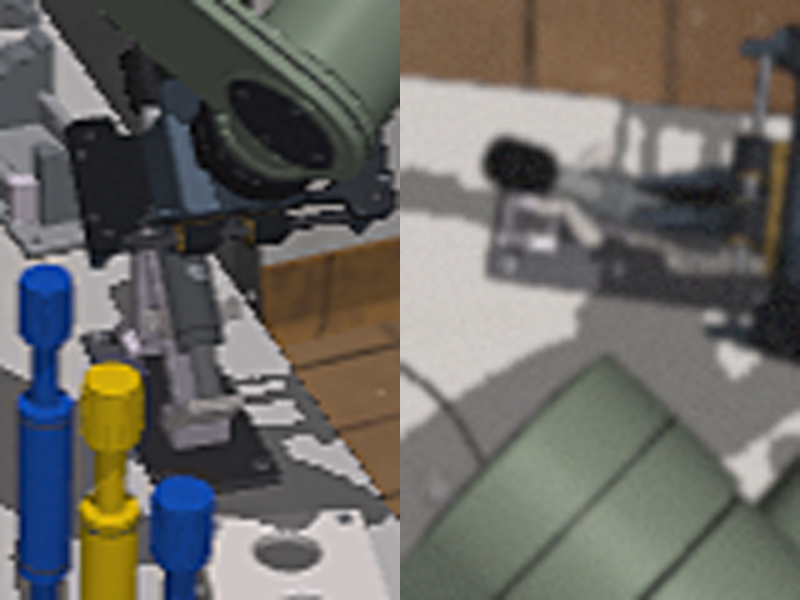

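Run:
```python
from mv import *
p,r=cur(); print(state()['gripper_width'],state()['gripper_force'],state()['force'])
C=np.array([534.6,-157.5,181.8])+18.8*SH
G=C-103*SH
for c in('top','side'):
    f=grab(c); print(c,'TCP px',proj(f,p),'G px',proj(f,G))
    P=cloud(f,f['z_map']>0); q=(P-p)@r
    m=(abs(q[:,0])<14)&(abs(q[:,1])<60)&(q[:,2]>-130)&(q[:,2]<30)
    q=q[m]; print(m.sum())
    for a in range(-130,30,10):
        k=(q[:,2]>=a)&(q[:,2]<a+10)
        if k.sum(): print(a,k.sum(),np.percentile(q[k,1],[2,25,50,75,98]))
```

```text
0.523079583275846 3.8077790290117264 [-2.74 -4.63  5.78]
top TCP px (np.float64(310.8357911379392), np.float64(191.56361877339015)) G px (np.float64(315.1886843651329), np.float64(191.25296776477472))
122
-130 6 [-22.78 -22.35  -8.35   5.96   6.14]
-120 5 [-23.51 -23.35 -22.33   5.16   6.04]
-110 4 [5.15 5.53 5.69 6.29 7.87]
-100 10 [-5.87 -1.91  4.44  7.91 13.89]
-90 11 [-11.25 -10.72   0.27   5.13   6.04]
-80 15 [-10.51  -6.47   2.88   8.78  13.63]
-70 11 [-9.72 -8.8  -2.43  1.91  6.84]
-60 12 [-8.63 -8.15 -3.76  3.77  8.68]
-50 9 [-7.77 -6.7  -2.12  1.39  6.11]
-40 18 [-10.61  -8.28  -6.66  -4.61   8.4 ]
-30 17 [-13.32 -12.57 -11.38  -8.76  14.86]
-20 1 [-12.02 -12.02 -12.02 -12.02 -12.02]
10 1 [-6.91 -6.91 -6.91 -6.91 -6.91]
20 2 [-7.79 -7.57 -7.33 -7.1  -6.88]
side TCP px (np.float64(304.72284463230653), np.float64(226.89842311804398)) G px (np.float64(306.1904652845705), np.float64(225.36605701266234))
26
-50 1 [-12.42 -12.42 -12.42 -12.42 -12.42]
-40 1 [-10.41 -10.41 -10.41 -10.41 -10.41]
-30 7 [-16.47 -14.45 -13.94 -11.4   -8.63]
-20 2 [-16.   -15.68 -15.33 -14.98 -14.66]
10 1 [-11.03 -11.03 -11.03 -11.03 -11.03]
20 14 [-13.61 -12.05 -10.35  -8.37  -7.2 ]
```

Run:
```python
from fit import *
np.set_printoptions(precision=1,suppress=True)
p=np.array([172,-548.7,181.3]); r=R.from_euler('xyz',[180,0,17.4],degrees=True).as_matrix()
for c in('side','top'):
    f=load(c); P=cloud(f,f['z_map']>0); q=(P-p)@r
    m=(abs(q[:,0])<25)&(abs(q[:,1])<75)&(q[:,2]>-150)&(q[:,2]<100); q=q[m]
    for a in range(-150,100,10):
        k=(q[:,2]>=a)&(q[:,2]<a+10)
        if k.sum(): print(c,a,k.sum(),'y',np.percentile(q[k,1],[2,25,50,75,98]),'x',np.percentile(q[k,0],[2,50,98]))
```

```text
side -150 72 y [-18.8  20.3  23.5  32.1  46.9] x [-24.5  14.2  18.8]
side -140 32 y [-69.6 -48.5  -1.9  17.7  39.3] x [-24.9 -23.2  17.6]
side -130 26 y [-51.3 -49.2 -46.3  12.6  24.4] x [-22.8 -14.   24.4]
side -120 14 y [-52.8 -49.  -47.7 -47.2 -45.7] x [-19.8 -13.8  -8. ]
side -110 17 y [-52.3 -50.  -49.3 -48.  -47. ] x [-19.7  -5.6   0.6]
side -100 45 y [-59.2 -51.  -49.4 -47.4  60.4] x [-20.3 -10.4  14.3]
side -90 118 y [-54.4 -47.   51.4  58.1  60.6] x [-20.   -6.   14.8]
side -80 98 y [-54.8 -46.2  54.7  57.4  59.1] x [-20.2  -9.6  13.4]
side -70 102 y [-51.4 -46.4  51.2  56.4  59. ] x [-20.1  -6.7  12.6]
side -60 115 y [-53.9 -46.1 -42.   55.5  58.1] x [-19.5  -4.8  13.2]
side -50 112 y [-51.9 -46.    2.9  55.   57.2] x [-19.7  -4.8  13.9]
side -40 68 y [-49.4 -46.4 -44.6  51.8  55.3] x [-19.8  -4.3  14.2]
side -30 1 y [-50.1 -50.1 -50.1 -50.1 -50.1] x [-8.3 -8.3 -8.3]
top -150 1 y [-67.1 -67.1 -67.1 -67.1 -67.1] x [23.2 23.2 23.2]
top -130 1 y [51.6 51.6 51.6 51.6 51.6] x [24.3 24.3 24.3]
top -120 1 y [52.9 52.9 52.9 52.9 52.9] x [23.3 23.3 23.3]
top -100 1 y [57.2 57.2 57.2 57.2 57.2] x [18.1 18.1 18.1]
```

The shut fingers are sitting on top of the barrel. The depth data at the start pose and here both put the real fingertips about 33 mm behind the reported TCP. So the grasp point is about 52 mm behind the reported TCP, and I correct for that from here on.

>>> {"method": "move_arm", "body": {
  "plan": [
    {"x": 0, "y": 0, "z": -15, "rx": 0, "ry": 0, "rz": 0},
    {"x": 0, "y": 0, "z": -15, "rx": 0, "ry": 0, "rz": 0},
    {"x": 0, "y": 0, "z": 0, "rx": 0, "ry": 0, "rz": 0}
  ]
}}

```text
time_s: 22.4
ee_pos: [525.7, -226.1, 131.5]
ee_rot: [179.8, -44.9, 82.4]
force: [1.3, 0.4, -0.1]
gripper_width: 0.7
gripper_force: 0.0
```

>>> {"method": "move_arm", "body": {
  "plan": [
    {"x": 0, "y": 0, "z": 0, "rx": 0, "ry": 0, "rz": 0},
    {"x": 0, "y": 0, "z": 0, "rx": 0, "ry": 0, "rz": 0},
    {"x": 0, "y": 0, "z": 0, "rx": 0, "ry": 0, "rz": 0},
    {"x": 0, "y": 0, "z": 0, "rx": 0, "ry": 0, "rz": 0},
    {"x": 0, "y": 0, "z": 0, "rx": 0, "ry": 0, "rz": 0},
    {"x": 0, "y": 0, "z": 0, "rx": 0, "ry": 0, "rz": 0},
    {"x": 0, "y": 0, "z": 0, "rx": 0, "ry": 0, "rz": 0},
    {"x": 0, "y": 0, "z": 0, "rx": 0, "ry": 0, "rz": 0},
    {"x": 0, "y": 0, "z": 0, "rx": 0, "ry": 0, "rz": 0}
  ],
  "grip": 0.75
}}

```text
time_s: 23.3
ee_pos: [525.0, -224.6, 130.6]
ee_rot: [-180.0, -45.0, 82.4]
force: [-0.4, 1.0, -0.0]
gripper_width: 67.7
gripper_force: 0.0
```

Run:
```python
from mv import *
C=np.array([534.6,-157.5,181.8])+18.8*SH; G=C-103*SH
p,r=cur(); print(p,state()['ee_rot'],state()['force'],state()['gripper_width'])
go(p,r,G-52*N,frame(X,-N),5)
f=grab('side'); P=cloud(f,f['z_map']>0); d=P-C; s=d@SH; pe=np.linalg.norm(d-np.outer(s,SH),axis=1)
m2=(pe<17)&(abs(s)<40); print('knob top s',np.percentile(s[m2],[50,95,99]),m2.sum())
t=grab('top'); 
for n in('roller_knob','roller'): print([(d['p'],d['point']) for d in landmark_of('top',n)])
```

```text
[ 525.04 -224.65  130.57] [-179.96  -45.01   82.36] [-0.39  1.01 -0.04] 67.69804283165377
5 x rows  d [-0.   0.1 12.7] w [-0.0, -0.0, -0.0001]
knob top s [-8.21  8.67  9.9 ] 76
[(0.65, [453.2, 245.6]), (0.63, [296.1, 180.2])]
[(0.81, [431.2, 251.2]), (0.6, [340.4, 198.4])]
```

>>> {"method": "move_arm", "body": {
  "plan": [
    {"x": 0, "y": 0, "z": 16, "rx": 0, "ry": 0, "rz": 0},
    {"x": 0, "y": 0, "z": 20, "rx": 0, "ry": 0, "rz": 0},
    {"x": 0, "y": 0, "z": 16, "rx": 0, "ry": 0, "rz": 0},
    {"x": 0, "y": 0, "z": 8, "rx": 0, "ry": 0, "rz": 0},
    {"x": 0, "y": 0, "z": 3, "rx": 0, "ry": 0, "rz": 0},
    {"x": 0, "y": 0, "z": 0, "rx": 0, "ry": 0, "rz": 0}
  ]
}}

```text
time_s: 24.1
ee_pos: [531.0, -180.6, 86.1]
ee_rot: [-180.0, -45.0, 82.4]
force: [1.0, 0.3, -0.4]
gripper_width: 68.5
gripper_force: 0.0
```

>>> {"method": "move_arm", "body": {
  "plan": [
    {"x": 0, "y": 0, "z": 0, "rx": 0, "ry": 0, "rz": 0},
    {"x": 0, "y": 0, "z": 0, "rx": 0, "ry": 0, "rz": 0},
    {"x": 0, "y": 0, "z": 0, "rx": 0, "ry": 0, "rz": 0},
    {"x": 0, "y": 0, "z": 0, "rx": 0, "ry": 0, "rz": 0},
    {"x": 0, "y": 0, "z": 0, "rx": 0, "ry": 0, "rz": 0},
    {"x": 0, "y": 0, "z": 0, "rx": 0, "ry": 0, "rz": 0},
    {"x": 0, "y": 0, "z": 0, "rx": 0, "ry": 0, "rz": 0}
  ],
  "grip": 0,
  "squeeze": 40
}}

```text
time_s: 24.8
ee_pos: [530.5, -180.6, 86.1]
ee_rot: [-179.9, -45.0, 82.3]
force: [-2.4, -2.1, 1.2]
gripper_width: 29.2
gripper_force: 40.0
```

Run:
```python
from mv import *
C=np.array([534.6,-157.5,181.8])+18.8*SH
p,r=cur(); g=p-52*r[:,2]; d=g-C; print('grip rel C: X,N,S',d@X,d@N,d@SH, 'force',state()['force'])
p,r=go(p,r,p+65*N,r,3)
p,r=go(p,r,p+np.array([0,0,80.]),r,2)
ys=np.radians(-.4); Rs=R.from_euler('z',ys).as_matrix(); R5=frame(Rs@[1,0,0],[0,0,-1])
H=np.array([553.5,74.8,0])+Rs@[0,15.5,0]+[0,0,11.5]; print(H)
p,r=go(p,r,H+[0,0,90],R5,9)
```

```text
grip rel C: X,N,S -0.9581315623527775 0.8694380265681119 -103.0342202901038 force [-2.41 -2.09  1.16]
3 x rows  d [  0.   -0.  -21.7] w [0.0, 0.0, 0.0]
2 x rows  d [ 28.3  -0.  -28.3] w [0.0, 0.0, 0.0]
[553.61  90.3   11.5 ]
9 x rows  d [27.5  0.3 26.7] w [0.0054, -0.0872, -0.0133]
```

>>> {"method": "move_arm", "body": {
  "plan": [
    {"x": 0, "y": 0, "z": -12, "rx": 0, "ry": 0, "rz": 0},
    {"x": 0, "y": 0, "z": -25, "rx": 0, "ry": 0, "rz": 0},
    {"x": 0, "y": 0, "z": -28, "rx": 0, "ry": 0, "rz": 0},
    {"x": 28.3, "y": 0, "z": -28.3, "rx": 0, "ry": 0, "rz": 0},
    {"x": 28.3, "y": 0, "z": -28.3, "rx": 0, "ry": 0, "rz": 0},
    {"x": 27.5, "y": 0.3, "z": 26.7, "rx": 0.0054, "ry": -0.0872, "rz": -0.0133},
    {"x": 27.5, "y": 0.3, "z": 26.7, "rx": 0.0054, "ry": -0.0872, "rz": -0.0133},
    {"x": 27.5, "y": 0.3, "z": 26.7, "rx": 0.0054, "ry": -0.0872, "rz": -0.0133},
    {"x": 27.5, "y": 0.3, "z": 26.7, "rx": 0.0054, "ry": -0.0872, "rz": -0.0133}
  ]
}}

```text
time_s: 25.7
ee_pos: [543.8, -75.4, 195.1]
ee_rot: [179.1, -24.8, 85.9]
force: [1.2, 0.1, -3.3]
gripper_width: 29.1
gripper_force: 40.0
```

>>> {"method": "move_arm", "body": {
  "plan": [
    {"x": 27.5, "y": 0.3, "z": 26.7, "rx": 0.0054, "ry": -0.0872, "rz": -0.0133},
    {"x": 27.5, "y": 0.3, "z": 26.7, "rx": 0.0054, "ry": -0.0872, "rz": -0.0133},
    {"x": 27.5, "y": 0.3, "z": 26.7, "rx": 0.0054, "ry": -0.0872, "rz": -0.0133},
    {"x": 27.5, "y": 0.3, "z": 26.7, "rx": 0.0054, "ry": -0.0872, "rz": -0.0133},
    {"x": 27.5, "y": 0.3, "z": 26.7, "rx": 0.0054, "ry": -0.0872, "rz": -0.0133},
    {"x": 0, "y": 0, "z": 0, "rx": 0, "ry": 0, "rz": 0},
    {"x": 0, "y": 0, "z": 0, "rx": 0, "ry": 0, "rz": 0},
    {"x": 0, "y": 0, "z": 0, "rx": 0, "ry": 0, "rz": 0}
  ]
}}

```text
time_s: 26.5
ee_pos: [554.3, 89.2, 102.2]
ee_rot: [180.0, 0.0, 89.5]
force: [-0.2, -0.6, -3.0]
gripper_width: 29.1
gripper_force: 40.0
```

```bash
cat > look3.py <<'E'
from mv import *
from scipy.optimize import least_squares
import sys
p,r=cur(); s=state(); print(p,s['ee_rot'],s['force'],s['gripper_width'],s['qpos'])
g=p-52*r[:,2]; a0=r[:,0]
ims=[]
for c,b in(('side',(240,150,340,250)),('top',(170,140,270,240))):
    f=grab(c); ims.append(cv2.resize(f['img'][b[1]:b[3],b[0]:b[2],::-1],(400,400),interpolation=cv2.INTER_CUBIC))
    P=cloud(f,f['z_map']>0); d=P-g; t=d@a0; pe=d-np.outer(t,a0)
    for nm,lo,hi,rad in(('tail',-102,-75,8),('barrel',-70,35,15),('journ',40,74,8),('knob',79,112,14)):
        m=(t>lo)&(t<hi)&(np.linalg.norm(pe,axis=1)<rad+8); 
        if nm=='barrel': m&=abs(t)>22
        if m.sum()<15: continue
        Q=pe[m]; z=least_squares(lambda x:np.hypot(Q[:,0]*r[0,1]+Q[:,1]*r[1,1]-x[0],Q[:,2]-x[1])-rad,[0,0],loss='soft_l1',f_scale=1.5); print(c,nm,m.sum(),'dx,dz',z.x,'t range',np.percentile(t[m],[1,99]))
    for n in('roller_knob','roller_journal','roller','stand_bearing','stand_saddle'): print(c,n,[(round(d['p'],2),d['point']) for d in landmark_of(c,n) if d['point'][1]<(235 if c=='side' else 200)])
    for n,o in(('knob',95),('journal',57),('roller',-105)): print('  exp',n,np.round(proj(f,g+o*a0),1))
    H=np.array([553.5,74.8,63.5]); print('  exp bearing',np.round(proj(f,H+[0,72.5,0]),1),'saddle',np.round(proj(f,H-[0,72.5,0]),1))
cv2.imwrite('pics/'+sys.argv[1],np.hstack(ims))
E
python3 look3.py b1.png
```

```text
[554.32  89.17 102.16] [179.96   0.    89.52] [-0.17 -0.64 -2.98] 29.055420648365992 [ 7.97 20.6  98.32 -0.01 61.03  8.45]
side tail 34 dx,dz [-2.04 -1.07] t range [-101.5   -76.38]
side barrel 82 dx,dz [-1.86 -1.57] t range [-69.43  28.52]
side knob 21 dx,dz [-1.66 -1.05] t range [ 79.4  104.35]
side roller_knob [(0.71, [266.6, 164.3])]
side roller_journal [(0.6, [268.9, 170.6])]
side roller [(0.64, [287.8, 189.1]), (0.26, [277.1, 215.8])]
side stand_bearing [(0.37, [285.6, 187.6]), (0.32, [266.1, 164.6])]
side stand_saddle [(0.92, [282.8, 207.3])]
  exp knob [265.9 163.7]
  exp journal [269.8 167.8]
  exp roller [287.8 186.7]
  exp bearing [269.5 190.7] saddle [285.4 208.5]
top tail 64 dx,dz [1.71 0.72] t range [-101.9   -76.04]
top barrel 129 dx,dz [ 0.71 -0.24] t range [-68.93 -32.53]
top journ 29 dx,dz [2.57 1.46] t range [62.57 73.87]
top knob 33 dx,dz [1.36 0.07] t range [79.1 88.1]
top roller_knob [(0.75, [176.2, 174.2])]
top roller_journal [(0.83, [186.8, 179.7]), (0.44, [240.8, 181.6])]
top roller [(0.77, [243.3, 176.2]), (0.65, [189.0, 178.2])]
top stand_bearing [(0.69, [192.6, 185.3])]
top stand_saddle [(0.81, [245.0, 185.4]), (0.32, [143.0, 166.8])]
  exp knob [173.  178.1]
  exp journal [186.5 178.3]
  exp roller [244.3 179.3]
  exp bearing [191.5 184.5] saddle [240.2 184.9]
```

View pics/b1.png

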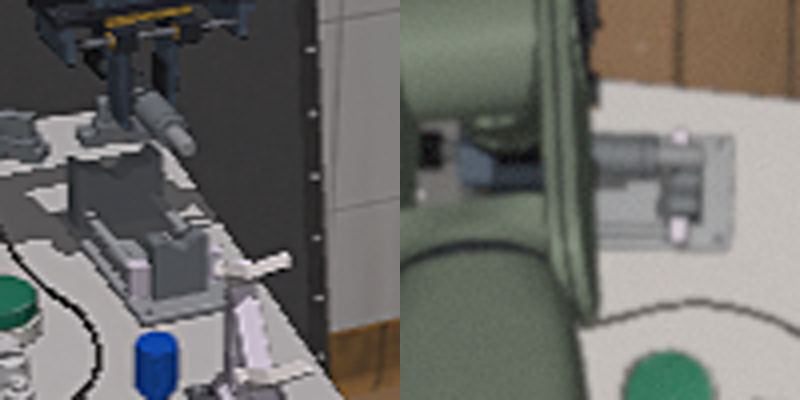

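>>> {"method": "move_arm", "body": {
  "plan": [
    {"x": 0.6, "y": -0.7, "z": 15, "rx": 0, "ry": 0, "rz": 0},
    {"x": 0.6, "y": -0.6, "z": 25, "rx": 0, "ry": 0, "rz": 0},
    {"x": 0, "y": 0, "z": 20, "rx": 0, "ry": 0, "rz": 0},
    {"x": 0, "y": 0, "z": 10, "rx": 0, "ry": 0, "rz": 0},
    {"x": 0, "y": 0, "z": 0, "rx": 0, "ry": 0, "rz": 0},
    {"x": 0, "y": 0, "z": 0, "rx": 0, "ry": 0, "rz": 0}
  ]
}}

```text
time_s: 27.7
ee_pos: [553.4, 91.4, 32.3]
ee_rot: [179.9, 0.0, 89.6]
force: [0.1, -0.3, -2.8]
gripper_width: 29.2
gripper_force: 40.0
```

>>> {"method": "move_arm", "body": {
  "plan": [
    {"x": 0, "y": 0, "z": 4, "rx": 0, "ry": 0, "rz": 0},
    {"x": 0, "y": 0, "z": 4, "rx": 0, "ry": 0, "rz": 0},
    {"x": 0, "y": 0, "z": 3, "rx": 0, "ry": 0, "rz": 0},
    {"x": 0, "y": 0, "z": 0, "rx": 0, "ry": 0, "rz": 0}
  ]
}}

```text
time_s: 28.1
ee_pos: [552.3, 91.2, 20.4]
ee_rot: [-180.0, 0.0, 89.6]
force: [0.0, 0.3, -2.9]
gripper_width: 29.6
gripper_force: 40.0
```

>>> {"method": "move_arm", "body": {
  "plan": [
    {"x": 0, "y": 0, "z": 2, "rx": 0, "ry": 0, "rz": 0},
    {"x": 0, "y": 0, "z": 2, "rx": 0, "ry": 0, "rz": 0},
    {"x": 0, "y": 0, "z": 0, "rx": 0, "ry": 0, "rz": 0}
  ]
}}

```text
time_s: 28.4
ee_pos: [552.5, 91.2, 16.5]
ee_rot: [-180.0, 0.0, 89.6]
force: [0.9, -0.4, -2.7]
gripper_width: 29.3
gripper_force: 40.0
```

>>> {"method": "move_arm", "body": {
  "plan": [
    {"x": 0, "y": 0, "z": 2, "rx": 0, "ry": 0, "rz": 0},
    {"x": 0, "y": 0, "z": 2, "rx": 0, "ry": 0, "rz": 0},
    {"x": 0, "y": 0, "z": 0, "rx": 0, "ry": 0, "rz": 0}
  ]
}}

```text
time_s: 28.7
ee_pos: [552.4, 91.2, 12.4]
ee_rot: [-180.0, 0.0, 89.6]
force: [-1.7, 0.4, -3.2]
gripper_width: 29.7
gripper_force: 40.0
```

>>> {"method": "move_arm", "body": {
  "plan": [
    {"x": 0, "y": 0, "z": 1, "rx": 0, "ry": 0, "rz": 0},
    {"x": 0, "y": 0, "z": 1, "rx": 0, "ry": 0, "rz": 0},
    {"x": 0, "y": 0, "z": 0, "rx": 0, "ry": 0, "rz": 0}
  ]
}}

```text
time_s: 29.0
ee_pos: [552.8, 91.3, 11.5]
ee_rot: [180.0, 0.0, 89.6]
force: [-0.9, -0.9, 3.0]
gripper_width: 29.1
gripper_force: 40.0
```

```bash
python3 look3.py b2.png
```

```text
[552.78  91.3   11.49] [179.95   0.01  89.6 ] [-0.86 -0.93  3.03] 29.06006600144552 [  8.21  26.15 104.68  -0.02  49.13   8.62]
side tail 48 dx,dz [-0.42 -1.98] t range [-100.93  -75.53]
side barrel 75 dx,dz [-2.   -1.59] t range [-69.79  32.29]
side roller_knob [(0.57, [263.7, 186.8])]
side roller_journal [(0.65, [268.0, 193.5])]
side roller [(0.62, [286.0, 212.5])]
side stand_bearing [(0.75, [267.8, 189.8])]
side stand_saddle [(0.69, [284.4, 207.0])]
  exp knob [265.5 186.3]
  exp journal [269.3 190.6]
  exp roller [286.8 210.7]
  exp bearing [269.5 190.7] saddle [285.4 208.5]
top tail 81 dx,dz [0.36 0.02] t range [-100.91  -76.18]
top barrel 124 dx,dz [ 1.33 -0.37] t range [-68.89 -33.23]
top journ 23 dx,dz [4.03 1.03] t range [62.39 73.68]
top knob 18 dx,dz [1.47 0.38] t range [79.26 86.16]
top roller_knob [(0.79, [178.2, 181.9])]
top roller_journal [(0.78, [192.0, 185.3])]
top roller [(0.56, [244.6, 183.5])]
top stand_bearing []
top stand_saddle [(0.82, [240.9, 181.7])]
  exp knob [178.4 184.4]
  exp journal [191.1 184.6]
  exp roller [245.6 185.5]
  exp bearing [191.5 184.5] saddle [240.2 184.9]
```

>>> {"method": "move_arm", "body": {
  "plan": [
    {"x": 0, "y": 0, "z": 0, "rx": 0, "ry": 0, "rz": 0},
    {"x": 0, "y": 0, "z": 0, "rx": 0, "ry": 0, "rz": 0},
    {"x": 0, "y": 0, "z": 0, "rx": 0, "ry": 0, "rz": 0},
    {"x": 0, "y": 0, "z": 0, "rx": 0, "ry": 0, "rz": 0},
    {"x": 0, "y": 0, "z": -10, "rx": 0, "ry": 0, "rz": 0},
    {"x": 0, "y": 0, "z": -30, "rx": 0, "ry": 0, "rz": 0},
    {"x": 0, "y": 0, "z": -45, "rx": 0, "ry": 0, "rz": 0},
    {"x": 0, "y": 0, "z": -45, "rx": 0, "ry": 0, "rz": 0},
    {"x": 0, "y": 0, "z": -30, "rx": 0, "ry": 0, "rz": 0},
    {"x": 0, "y": 0, "z": 0, "rx": 0, "ry": 0, "rz": 0}
  ],
  "grip": 0.55
}}

```text
time_s: 30.6
ee_pos: [555.9, 91.8, 176.7]
ee_rot: [179.3, -0.1, 89.6]
force: [0.2, 0.2, 0.2]
gripper_width: 50.4
gripper_force: 0.0
```

Run:
```python
from sil import *
np.set_printoptions(precision=2,suppress=True,linewidth=150)
s=state(); print(s['ee_pos'],s['ee_rot'],s['force'],s['gripper_width'])
F={};M={}
g=np.array([552.8,91.3,63.5])
for c in('top','side'):
    F[c]=grab(c); M[c]=[d for n in('cap','cap_wide') for d in masks_of(c,n)]
    P=cloud(F[c],F[c]['z_map']>0); d=P-g
    for nm,lo,hi,rad in(('tail',-102,-75,8),('barrel',-70,35,15),('knob',79,112,14)):
        m=(d[:,1]>lo)&(d[:,1]<hi)&(np.hypot(d[:,0],d[:,2])<rad+8); Q=d[m]
        if len(Q)<15: continue
        z=least_squares(lambda x:np.hypot(Q[:,0]-x[0],Q[:,2]-x[1])-rad,[0,0],loss='soft_l1',f_scale=1.5); print(c,nm,m.sum(),z.x)
    m=(abs(d[:,0])<10)&(abs(d[:,2])<16); print('y extents',np.percentile(d[m&(d[:,1]<125)&(d[:,1]>-125),1],[1,99]))
for c in F:
    for d in M[c]: print(c,round(d['p'],2),np.round(d['box']))
for nm,px,x0 in(('near',{'top':(139,198),'side':(248,185)},[520,317,-.55]),('far',{'top':(143,166),'side':(268,181)},[618,317,-.12])):
    ms={}
    for c in F:
        k=[d for d in M[c] if abs(d['box'][0]-px[c][0])<8 and abs(d['box'][1]-px[c][1])<8]
        if k: ms[c]=k[0]['pixels']
    for w_ in(57,72):
        for c in ms: print(nm,w_,c,*silfit(F,{c:ms[c]},CAP(w_),x0))
        if len(ms)==2: print(nm,w_,'both',*silfit(F,ms,CAP(w_),x0))
```

```text
[555.89  91.81 176.69] [179.33  -0.09  89.6 ] [0.18 0.22 0.16] 50.375713094518574
top tail 84 [1.09 0.18]
top barrel 186 [1.16 0.66]
top knob 87 [2.48 1.14]
y extents [-106.69  109.04]
side tail 48 [-2.58 -2.07]
side barrel 150 [-2.26 -1.62]
side knob 49 [-2.24 -2.32]
y extents [-108.54  107.85]
top 0.75 [141. 197.  19.  18.]
top 0.54 [210. 186.  78.  13.]
top 0.48 [144. 166.  13.  22.]
top 0.39 [234. 188.  39.  32.]
top 0.39 [277. 249.  11.   8.]
side 0.6 [247. 184.  19.  13.]
side 0.72 [330. 306.  40.  48.]
side 0.4 [270. 179.  20.  15.]
near 57 top [523.02 316.61  -0.66] 0.14785100286532948
near 57 side [516.99 321.94  -0.34] 0.20064608758076097
near 57 both [520.76 318.09  -0.66] 0.20169433885786647
near 72 top [526.16 314.19  -0.63] 0.3230419977298524
near 72 side [517.18 320.56  -0.41] 0.3307485833581867
near 72 both [517.46 320.78  -0.64] 0.3289577197131877
far 57 top [622.72 315.57  -0.13] 0.20225269343780605
far 57 side [616.06 318.12  -0.06] 0.335559265442404
far 57 both [617.3  315.9   -0.14] 0.28443928681256647
far 72 top [621.05 315.2   -0.13] 0.1490081154192967
far 72 side [615.83 320.85  -0.33] 0.3298969072164949
far 72 both [618.38 316.56  -0.15] 0.27585490231358023
```

Run:
```python
from mv import *
for c,b in(('top',(1.3,0)),('side',(-2.2,1.5))):
    f=grab(c); P=cloud(f,f['z_map']>0)-[b[0],b[1],0]
    q=P[(np.hypot(P[:,0]-520.7,P[:,1]-318)<26)&(P[:,2]>33)&(P[:,2]<60)]
    m=np.median(q[:,:2],0); u,s,v=np.linalg.svd(q[:,:2]-q[:,:2].mean(0)); print(c,len(q),q.mean(0),m,'yaw',np.degrees(np.arctan2(v[0,1],v[0,0])),s)
p,r=cur()
y=np.radians(-37); cy=[-np.sin(y),np.cos(y),0]
R6=frame(cy,[0,0,-1])
T=np.array([520.7,318.3,-7.5])
p,r=go(p,r,T+[0,0,75],R6,8)
```

```text
top 67 [519.35 315.24  44.61] [518.85 315.13] yaw 140.83388057359406 [80.16 35.65]
side 39 [517.09 315.56  40.34] [517.18 316.21] yaw -40.492858224159825 [65.19 36.66]
8 x rows  d [28.7  7.8 12.7] w [-0.0003, -0.0, -0.1165]
```

>>> {"method": "move_arm", "body": {
  "plan": [
    {"x": 28.5, "y": 7.6, "z": 12.7, "rx": 0, "ry": 0, "rz": -0.12},
    {"x": 28.5, "y": 7.6, "z": 12.7, "rx": 0, "ry": 0, "rz": -0.12},
    {"x": 28.5, "y": 7.6, "z": 12.7, "rx": 0, "ry": 0, "rz": -0.12},
    {"x": 28.5, "y": 7.6, "z": 12.7, "rx": 0, "ry": 0, "rz": -0.11},
    {"x": 28.5, "y": 7.6, "z": 12.7, "rx": 0, "ry": 0, "rz": -0.11},
    {"x": 28.5, "y": 7.6, "z": 12.7, "rx": 0, "ry": 0, "rz": -0.11},
    {"x": 28.5, "y": 7.6, "z": 12.7, "rx": 0, "ry": 0, "rz": -0.11},
    {"x": 28.5, "y": 7.6, "z": 12.7, "rx": 0, "ry": 0, "rz": -0.1},
    {"x": 0, "y": 0, "z": 0, "rx": 0, "ry": 0, "rz": 0},
    {"x": 0, "y": 0, "z": 0, "rx": 0, "ry": 0, "rz": 0}
  ]
}}

```text
time_s: 32.0
ee_pos: [520.3, 317.1, 68.2]
ee_rot: [-179.9, 0.0, 141.2]
force: [0.6, -1.4, 0.0]
gripper_width: 49.9
gripper_force: 0.0
```

Run:
```python
from mv import *
p,r=cur(); print(p,state()['ee_rot'],state()['gripper_width'])
y=np.radians(-38.5); go(p,r,np.array([519.7,317,-7.5]),frame([-np.sin(y),np.cos(y),0],[0,0,-1]),4)
```

```text
[520.32 317.1   68.23] [-179.9     0.02  141.2 ] 49.93489037717973
4 x rows  d [ 0.1 -0.1 18.9] w [-0.0004, 0.0001, -0.0013]
```

>>> {"method": "move_arm", "body": {
  "plan": [
    {"x": 0, "y": 0, "z": 20, "rx": 0, "ry": 0, "rz": 0},
    {"x": 0, "y": 0, "z": 25, "rx": 0, "ry": 0, "rz": 0},
    {"x": 0, "y": 0, "z": 15, "rx": 0, "ry": 0, "rz": 0},
    {"x": 0, "y": 0, "z": 8, "rx": 0, "ry": 0, "rz": 0},
    {"x": 0, "y": 0, "z": 4, "rx": 0, "ry": 0, "rz": 0},
    {"x": 0, "y": 0, "z": 2, "rx": 0, "ry": 0, "rz": 0},
    {"x": 0, "y": 0, "z": 0, "rx": 0, "ry": 0, "rz": 0}
  ]
}}

```text
time_s: 32.7
ee_pos: [521.4, 317.0, -4.4]
ee_rot: [179.9, 0.1, 141.1]
force: [-0.6, 1.5, 0.9]
gripper_width: 50.2
gripper_force: 0.0
```

>>> {"method": "move_arm", "body": {
  "plan": [
    {"x": 0, "y": 0, "z": 0, "rx": 0, "ry": 0, "rz": 0},
    {"x": 0, "y": 0, "z": 0, "rx": 0, "ry": 0, "rz": 0},
    {"x": 0, "y": 0, "z": 0, "rx": 0, "ry": 0, "rz": 0},
    {"x": 0, "y": 0, "z": 0, "rx": 0, "ry": 0, "rz": 0},
    {"x": 0, "y": 0, "z": 0, "rx": 0, "ry": 0, "rz": 0},
    {"x": 0, "y": 0, "z": 0, "rx": 0, "ry": 0, "rz": 0},
    {"x": 0, "y": 0, "z": 0, "rx": 0, "ry": 0, "rz": 0},
    {"x": 0, "y": 0, "z": 0, "rx": 0, "ry": 0, "rz": 0}
  ],
  "grip": 0,
  "squeeze": 30
}}

```text
time_s: 33.5
ee_pos: [520.9, 317.2, -4.9]
ee_rot: [180.0, 0.0, 141.2]
force: [0.2, 0.5, -1.0]
gripper_width: 13.8
gripper_force: 30.0
```

>>> {"method": "move_arm", "body": {
  "plan": [
    {"x": 0, "y": 0, "z": -10, "rx": 0, "ry": 0, "rz": 0},
    {"x": 0, "y": 0, "z": -30, "rx": 0, "ry": 0, "rz": 0},
    {"x": 0, "y": 0, "z": -45, "rx": 0, "ry": 0, "rz": 0},
    {"x": 0, "y": 0, "z": -40, "rx": 0, "ry": 0, "rz": 0},
    {"x": 0, "y": 0, "z": -20, "rx": 0, "ry": 0, "rz": 0},
    {"x": 0, "y": 0, "z": 0, "rx": 0, "ry": 0, "rz": 0}
  ]
}}

```text
time_s: 34.1
ee_pos: [522.6, 318.0, 144.2]
ee_rot: [179.6, 0.2, 141.2]
force: [-0.4, -0.1, -2.4]
gripper_width: 14.0
gripper_force: 30.0
```

Run:
```python
from mv import *
p,r=cur(); s=state(); print(p,s['ee_rot'],s['force'],s['gripper_width'])
y=np.radians(-.5); go(p,r,np.array([552.8,147,135]),frame([-np.sin(y),np.cos(y),0],[0,0,-1]),8)
```

```text
[522.55 318.02 144.15] [179.6    0.18 141.17] [-0.35 -0.1  -2.37] 13.95298914275374
8 x rows  d [-11.7 -18.7   1.1] w [0.0007, 0.0007, -0.0836]
```

>>> {"method": "move_arm", "body": {
  "plan": [
    {"x": -11.7, "y": -18.7, "z": 0.6, "rx": 0, "ry": 0, "rz": -0.0836},
    {"x": -11.7, "y": -18.7, "z": 0.6, "rx": 0, "ry": 0, "rz": -0.0836},
    {"x": -11.7, "y": -18.7, "z": 0.6, "rx": 0, "ry": 0, "rz": -0.0836},
    {"x": -11.7, "y": -18.7, "z": 0.6, "rx": 0, "ry": 0, "rz": -0.0836},
    {"x": -11.7, "y": -18.7, "z": 0.6, "rx": 0, "ry": 0, "rz": -0.0836},
    {"x": -11.7, "y": -18.7, "z": 0.6, "rx": 0, "ry": 0, "rz": -0.0836},
    {"x": -11.7, "y": -18.7, "z": 0.6, "rx": 0, "ry": 0, "rz": -0.0836},
    {"x": -11.7, "y": -18.7, "z": 0.6, "rx": 0, "ry": 0, "rz": -0.0836},
    {"x": 0, "y": 0, "z": 0, "rx": 0, "ry": 0, "rz": 0},
    {"x": 0, "y": 0, "z": 0, "rx": 0, "ry": 0, "rz": 0}
  ]
}}

```text
time_s: 35.1
ee_pos: [549.7, 146.0, 133.8]
ee_rot: [-180.0, -0.2, 179.4]
force: [0.5, -0.3, -1.7]
gripper_width: 13.8
gripper_force: 30.0
```

```bash
cat > look4.py <<'E'
from sil import *
from mv import cur
import sys
np.set_printoptions(precision=2,suppress=True,linewidth=150)
p,r=cur(); s=state(); print(p,s['ee_rot'],s['force'],s['gripper_width'])
ims=[]
for c,b in(('side',(235,140,315,220)),('top',(160,150,240,230))):
    f=grab(c); ims.append(cv2.resize(f['img'][b[1]:b[3],b[0]:b[2],::-1],(400,400),interpolation=cv2.INTER_CUBIC))
    P=cloud(f,f['z_map']>0); q=P-np.array([p[0],p[1],p[2]+4.9])
    z0=float(sys.argv[2]) if len(sys.argv)>2 else 3
    m=(abs(q[:,0])<42)&(abs(q[:,1])<25)&(q[:,2]>z0)&(q[:,2]<20); q=q[m]; print(c,'cap pts',len(q), 'x',np.percentile(q[:,0],[1,3,97,99]) if len(q) else '', 'y',np.percentile(q[:,1],[1,3,97,99]) if len(q) else '')
    if len(q)>20: print('   boxfit',fit(q,[((0,0,11),(57,28,22))],[0,0,0,0],True))
    B=P[(abs(P[:,0]-553)<55)&(abs(P[:,1]-147)<30)&(P[:,2]>25)&(P[:,2]<70)]; print('  bearing pts',len(B),fit(B,[((0,0,32.5),(84,28,65)),((36,0,69),(9,28,8)),((-36,0,69),(9,28,8))],[553,147,0,0],True) if len(B)>30 else '', np.percentile(B[:,0],[1,99]),np.percentile(B[:,1],[1,10,90,99]))
    for n in('cap','cap_wide'):
        for d in masks_of(c,n): 
            if np.hypot(*(np.array(d['box'][:2])-np.array(proj(f,p+[0,0,15]))))<12: print('  mask',n,round(d['p'],2),np.round(d['box'],1),'silfit',silfit({c:f},{c:d['pixels']},[((a[0],a[1],a[2]+p[2]+4.9),b_) for a,b_ in CAP(57)],[p[0],p[1],0]))
cv2.imwrite('pics/'+sys.argv[1],np.hstack(ims))
E
python3 look4.py c1.png
```

```text
[549.65 146.03 133.79] [-179.97   -0.17  179.37] [ 0.5  -0.26 -1.73] 13.786959778948086
side cap pts 78 x [-35.82 -35.03  18.25  19.94] y [-20.57 -19.73   8.13  13.63]
   boxfit (array([-5.23, -1.03, -0.  , -5.78]), np.float64(5.41312398550168))
  bearing pts 230 (array([550.59, 149.3 ,   0.02,  -0.09]), np.float64(7.779094173593113)) [506.75 591.97] [121.5  131.07 161.6  173.75]
  mask cap 0.4 [269.2 167.9  18.9  16.6] silfit (array([538.15, 142.81,   0.12]), np.float64(0.36530843237125066))
  mask cap_wide 0.49 [268.1 180.2  23.6  13.6] silfit (array([521.09,  58.32,   1.53]), np.float64(0.44825396825396824))
top cap pts 0 x  y 
  bearing pts 69 (array([553.94, 146.24,   0.12,   1.36]), np.float64(6.438596149515402)) [512.25 566.23] [118.32 122.17 135.74 139.35]
```

View pics/c1.png

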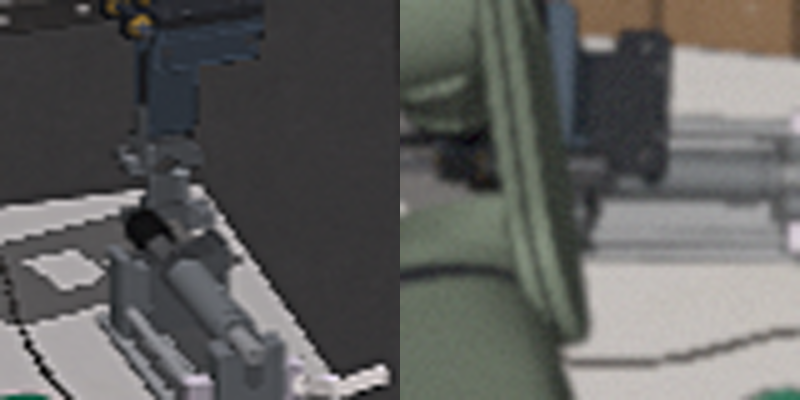

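The cap is in the gripper (side crop about 160,155), sitting several mm to -x of the finger centre, and the roller lies level in both bearings. I'll refine the cap's offset from the bearing before lowering it.

Run:
```python
from fit import *
np.set_printoptions(precision=2,suppress=True,linewidth=150)
p=np.array([549.65,146.03,133.8]); f=grab('side'); P=cloud(f,f['z_map']>0)
q=P-(p+[0,0,4.9]); q=q[(abs(q[:,0])<45)&(abs(q[:,1])<28)&(q[:,2]>-12)&(q[:,2]<48)]
for a in range(-12,48,6):
    k=q[(q[:,2]>=a)&(q[:,2]<a+6)]
    if len(k)>2: print(a,len(k),'x',k[:,0].min(),np.median(k[:,0]),k[:,0].max(),'y',np.percentile(k[:,1],[5,50,95]))
qq=q[(q[:,2]>-6)&(q[:,2]<23)]
for b in([((0,0,11),(57,28,22))],CAP(57)): print('cap',fit(qq,b[:1],[-5,0,0,-2],True),fit(q[q[:,2]<46],CAP(57),[-5,0,0,-2],True))
B=P[(abs(P[:,0]-551)<55)&(abs(P[:,0]-551)>17)&(abs(P[:,1]-147)<28)&(P[:,2]>20)&(P[:,2]<76)]
print('bearing',len(B),fit(B,[((0,0,32.5),(84,28,65)),((38,0,36),(8,28,72)),((-38,0,36),(8,28,72))],[551,148,0,0],True))
```

```text
-6 3 x -16.859731818906653 8.948299702793747 11.97140362189782 y [-8.58 -3.41 -1.64]
0 12 x -34.12516810940326 -23.22750400623272 20.424859269360127 y [-13.33  -9.68   1.59]
6 25 x -34.144413569111975 -19.149648427402326 21.627003280797 y [-17.64 -10.79  10.44]
12 30 x -36.0397075803337 -13.860099981382916 21.006947710657414 y [-18.26 -12.65   5.65]
18 27 x -33.75255856337833 -11.005847332284702 13.815360756521272 y [-16.66  -9.59   9.54]
24 11 x -25.106491085168386 -18.7437927085125 7.490670405385117 y [-16.   -12.68  -0.51]
30 18 x -25.668293044924894 -11.398102157307221 14.688714256917365 y [-20.23 -12.9   -2.1 ]
36 17 x -25.218465947429877 -10.985973081147904 13.866125557447731 y [-24.55 -15.66   5.03]
42 28 x -25.403972742603628 -7.018671920096153 15.642623480906877 y [-21.   -13.21  10.72]
cap (array([-5.04,  0.25,  0.07, -0.92]), np.float64(5.160229980024477)) (array([-7.12, -8.05, -0.62, -2.14]), np.float64(7.494965891548121))
cap (array([-5.04,  0.25,  0.07, -0.92]), np.float64(5.160229980024477)) (array([-7.12, -8.05, -0.62, -2.14]), np.float64(7.494965891548121))
bearing 186 (array([550.35, 147.87,   0.01,   0.18]), np.float64(5.171386750403361))
```

>>> {"method": "move_arm", "body": {
  "plan": [
    {"x": -3.3, "y": 0.6, "z": 10, "rx": 0, "ry": 0, "rz": 0},
    {"x": -3.2, "y": 0.6, "z": 20, "rx": 0, "ry": 0, "rz": 0},
    {"x": 0, "y": 0, "z": 18, "rx": 0, "ry": 0, "rz": 0},
    {"x": 0, "y": 0, "z": 10, "rx": 0, "ry": 0, "rz": 0},
    {"x": 0, "y": 0, "z": 3, "rx": 0, "ry": 0, "rz": 0},
    {"x": 0, "y": 0, "z": 0, "rx": 0, "ry": 0, "rz": 0},
    {"x": 0, "y": 0, "z": 0, "rx": 0, "ry": 0, "rz": 0}
  ],
  "squeeze": 18
}}

```text
time_s: 36.15
ee_pos: [557.9, 147.7, 75.0]
ee_rot: [180.0, 0.1, 179.5]
force: [-0.7, -0.7, -2.0]
gripper_width: 14.2
gripper_force: 18.0
```

>>> {"method": "move_arm", "body": {
  "plan": [
    {"x": 0, "y": 0, "z": 2, "rx": 0, "ry": 0, "rz": 0},
    {"x": 0, "y": 0, "z": 2, "rx": 0, "ry": 0, "rz": 0},
    {"x": 0, "y": 0, "z": 0, "rx": 0, "ry": 0, "rz": 0}
  ]
}}

```text
time_s: 36.45
ee_pos: [557.2, 147.5, 70.3]
ee_rot: [-180.0, 0.0, 179.5]
force: [0.4, 0.2, -2.3]
gripper_width: 14.0
gripper_force: 18.0
```

>>> {"method": "move_arm", "body": {
  "plan": [
    {"x": 0, "y": 0, "z": 1.5, "rx": 0, "ry": 0, "rz": 0},
    {"x": 0, "y": 0, "z": 1.5, "rx": 0, "ry": 0, "rz": 0},
    {"x": 0, "y": 0, "z": 0, "rx": 0, "ry": 0, "rz": 0}
  ]
}}

```text
time_s: 36.75
ee_pos: [557.1, 147.5, 67.0]
ee_rot: [-180.0, -0.0, 179.5]
force: [-1.0, -0.7, -2.1]
gripper_width: 14.1
gripper_force: 18.0
```

>>> {"method": "move_arm", "body": {
  "plan": [
    {"x": 0, "y": 0, "z": 1.5, "rx": 0, "ry": 0, "rz": 0},
    {"x": 0, "y": 0, "z": 1.5, "rx": 0, "ry": 0, "rz": 0},
    {"x": 0, "y": 0, "z": 0, "rx": 0, "ry": 0, "rz": 0}
  ]
}}

```text
time_s: 37.05
ee_pos: [557.1, 147.5, 64.0]
ee_rot: [-180.0, -0.0, 179.5]
force: [-0.2, 0.4, -1.8]
gripper_width: 13.5
gripper_force: 18.0
```

>>> {"method": "move_arm", "body": {
  "plan": [
    {"x": 0, "y": 0, "z": 1, "rx": 0, "ry": 0, "rz": 0},
    {"x": 0, "y": 0, "z": 1, "rx": 0, "ry": 0, "rz": 0},
    {"x": 0, "y": 0, "z": 0, "rx": 0, "ry": 0, "rz": 0}
  ]
}}

```text
time_s: 37.35
ee_pos: [557.2, 147.5, 62.1]
ee_rot: [-180.0, 0.0, 179.5]
force: [0.7, -0.1, -2.0]
gripper_width: 13.5
gripper_force: 18.0
```

>>> {"method": "move_arm", "body": {
  "plan": [
    {"x": 0, "y": 0, "z": 1, "rx": 0, "ry": 0, "rz": 0},
    {"x": 0, "y": 0, "z": 1, "rx": 0, "ry": 0, "rz": 0},
    {"x": 0, "y": 0, "z": 0, "rx": 0, "ry": 0, "rz": 0}
  ]
}}

```text
time_s: 37.65
ee_pos: [557.3, 147.5, 60.2]
ee_rot: [-180.0, 0.0, 179.5]
force: [-0.3, 0.1, -2.3]
gripper_width: 14.0
gripper_force: 18.0
```

>>> {"method": "move_arm", "body": {
  "plan": [
    {"x": 0, "y": 0, "z": 1, "rx": 0, "ry": 0, "rz": 0},
    {"x": 0, "y": 0, "z": 0, "rx": 0, "ry": 0, "rz": 0}
  ]
}}

```text
time_s: 37.85
ee_pos: [557.3, 147.5, 60.0]
ee_rot: [-180.0, 0.0, 179.5]
force: [-1.9, -0.2, 3.4]
gripper_width: 13.7
gripper_force: 18.0
```

```bash
python3 look4.py c2.png | head -12
python3 - <<'E'
from fit import *
np.set_printoptions(precision=2,suppress=True,linewidth=150)
a=[];b=[]
for i in range(3):
    f=grab('side'); P=cloud(f,f['z_map']>0)
    k=(abs(P[:,0]-550.6)>17)&(abs(P[:,0]-550.6)<40)&(abs(P[:,1]-147)<40)
    C=P[k&(abs(P[:,0]-550.6)<27)&(P[:,2]>76)&(P[:,2]<86)]; B=P[k&(P[:,2]>35)&(P[:,2]<60)]
    print(len(C),np.percentile(C[:,1],[10,25,50,75]),len(B),np.percentile(B[:,1],[10,25,50,75]))
    D=P[(abs(P[:,0]-550)<50)&(abs(P[:,1]-147)<35)&(P[:,2]>76)&(P[:,2]<86)]; print('cap x',np.percentile(D[:,0],[2,98]))
    E_=P[(abs(P[:,0]-550)<55)&(abs(P[:,1]-147)<35)&(P[:,2]>35)&(P[:,2]<60)]; print('bearing x',np.percentile(E_[:,0],[2,98]))
E
```

```text
[557.32 147.55  60.03] [-179.99    0.04  179.49] [-1.93 -0.16  3.44] 13.657108413186275
side cap pts 91 x [-39.   -37.06  30.67  32.91] y [-22.09 -20.55   9.78  12.79]
   boxfit (array([-2.84, -1.63,  0.04, -4.59]), np.float64(6.313995791072259))
  bearing pts 184 (array([550.56, 148.27,   0.  ,   2.64]), np.float64(9.081608204669811)) [506.68 591.67] [120.93 128.11 146.88 160.1 ]
top cap pts 4 x [-13.06 -12.55  -1.39  -1.27] y [-24.9  -24.89 -20.88 -20.66]
  bearing pts 15  [516.99 553.58] [118.52 118.77 127.45 131.02]
13 [128.79 135.51 143.45 148.48] 61 [130.21 133.63 135.92 139.38]
cap x [521.75 570.44]
bearing x [507.57 590.45]
13 [130.36 133.35 137.69 146.12] 54 [129.73 132.15 135.18 138.34]
cap x [520.29 572.34]
bearing x [506.52 590.68]
14 [131.98 134.68 137.16 149.33] 62 [129.1  133.   135.37 138.11]
cap x [520.3  572.56]
bearing x [507.13 590.18]
```

>>> {"method": "move_arm", "body": {
  "plan": [
    {"x": 0, "y": 0, "z": 0, "rx": 0, "ry": 0, "rz": 0},
    {"x": 0, "y": 0, "z": 0, "rx": 0, "ry": 0, "rz": 0},
    {"x": 0, "y": 0, "z": 0, "rx": 0, "ry": 0, "rz": 0},
    {"x": 0, "y": 0, "z": 0, "rx": 0, "ry": 0, "rz": 0},
    {"x": 0, "y": 0, "z": -5, "rx": 0, "ry": 0, "rz": 0},
    {"x": 0, "y": 0, "z": -20, "rx": 0, "ry": 0, "rz": 0},
    {"x": 0, "y": 0, "z": -40, "rx": 0, "ry": 0, "rz": 0},
    {"x": 0, "y": 0, "z": -45, "rx": 0, "ry": 0, "rz": 0},
    {"x": 0, "y": 0, "z": -45, "rx": 0, "ry": 0, "rz": 0},
    {"x": 0, "y": 0, "z": -20, "rx": 0, "ry": 0, "rz": 0}
  ],
  "grip": 0.4
}}

```text
time_s: 39.3
ee_pos: [559.1, 148.0, 239.6]
ee_rot: [179.9, 0.5, 179.5]
force: [1.4, 0.9, -0.1]
gripper_width: 36.4
gripper_force: 0.0
```

>>> {"method": "move_arm", "body": {
  "plan": [
    {"x": 45, "y": 0, "z": 0, "rx": 0, "ry": 0, "rz": 0},
    {"x": 45, "y": 0, "z": 0, "rx": 0, "ry": 0, "rz": 0},
    {"x": 45, "y": 0, "z": 0, "rx": 0, "ry": 0, "rz": 0},
    {"x": 20, "y": 0, "z": 0, "rx": 0, "ry": 0, "rz": 0},
    {"x": 0, "y": 0, "z": 0, "rx": 0, "ry": 0, "rz": 0}
  ]
}}

```text
time_s: 39.8
ee_pos: [399.8, 148.9, 235.1]
ee_rot: [180.0, 0.1, 179.6]
force: [0.6, 0.8, 1.0]
gripper_width: 36.7
gripper_force: 0.0
```

Run:
```python
from fit import *
np.set_printoptions(precision=2,suppress=True,linewidth=150)
s=state(); print(s['ee_pos'],s['force'],s['time_s'])
ims=[]
for c,b in(('side',(250,160,300,220)),('top',(165,155,260,220))):
    f=grab(c); ims.append(cv2.resize(f['img'][b[1]:b[3],b[0]:b[2],::-1],(400,480) if c=='side' else (400,274),interpolation=cv2.INTER_CUBIC))
    P=cloud(f,f['z_map']>0); q=P-[552.8,147.3,65]
    D=q[(abs(q[:,0])<34)&(abs(q[:,1])<24)&(q[:,2]>9)&(q[:,2]<55)]
    print(c,len(D),'capfit',fit(D,CAP(57),[0,0,0,0],True))
    B=q[(abs(q[:,0])<55)&(abs(q[:,0])>17)&(abs(q[:,1])<26)&(q[:,2]>-40)&(q[:,2]<7)]
    print('  bearing',len(B),fit(B,[((0,0,-32.5),(84,28,65)),((38,0,0),(8,28,16)),((-38,0,0),(8,28,16))],[0,0,0,0],True))
    h=q[(abs(q[:,0])<24)&(abs(q[:,0])>19)&(abs(q[:,1])<10)]; print('  flange top z L/R',[np.median(h[(np.sign(h[:,0])==k)&(h[:,2]>5),2]) for k in(-1,1)])
ims[1]=cv2.copyMakeBorder(ims[1],0,480-274,0,0,cv2.BORDER_CONSTANT)
cv2.imwrite('pics/d1.png',np.hstack(ims))
```

```text
[399.85 148.85 235.12] [0.57 0.79 1.02] 39.8
side 146 capfit (array([-0.64, -0.36, -0.1 , -2.03]), np.float64(6.153409949905626))
  bearing 151 (array([-1.53,  0.58, -0.  ,  3.61]), np.float64(5.902604537772037))
  flange top z L/R [np.float64(18.49265191070259), np.float64(10.48564238338011)]
top 203 capfit (array([ 2.84, -2.61, -0.01,  2.04]), np.float64(6.100011531164704))
  bearing 119 (array([ 2.06, -3.38, -0.  ,  5.51]), np.float64(3.6678897001903983))
  flange top z L/R [np.float64(14.32782127760538), np.float64(nan)]
  return _methods._mean(a, axis=axis, dtype=dtype,
  ret = ret.dtype.type(ret / rcount)
```

View pics/d1.png

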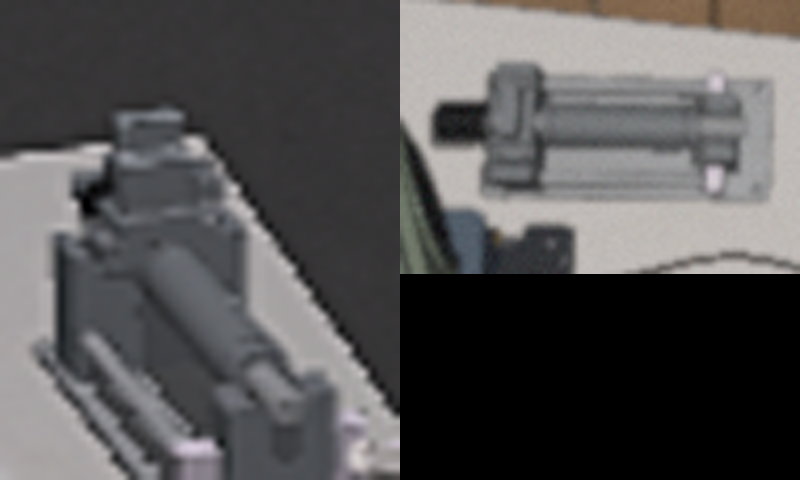

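The last picture shows the roller level in both bearings, with the black knob beyond the wide one (top crop about 460,122). The cap sits square between the shoulders (side crop about 160,185). Fitted against the block, it is centred within about 1 mm in x and y. The arm is clear, so I hand it in.

```bash
python3 -c "
from workcell import *
print(job_done())"
```

```text
the job is handed in; nothing more can be done
None
```

I handed the job in at about 40 s on the robot's clock: the roller lies level in the stand with its knob beyond the split bearing, and the 57 mm cap sits square on that bearing; no verdict came back.

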